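Ready the moisture analyser for its weight adjustment

ROBOT

A 6-joint arm with a two-finger parallel gripper is mounted at the origin on the work surface. World frame = base frame: x ahead of the robot, y to its left, z up, the work surface at z = 0. Lengths are in m, angles in rad, forces in N, time in s.
With the tool pointing down it reaches from about 0.225 to 0.875 m from the base axis. Payload 3.4 kg.
Tool frame: the origin (TCP) lies on the centre line of the jaws, within the pads' length; the fingertips stand 8 mm ahead of it and the grasp point (between the pads) lies 11 mm behind it; z points along the fingers, y is the direction in which the jaws open and shut (so a half turn about z gives the same grasp; the last joint's range is limited). The gripper opens to 85 mm and grips with 20 to 120 N. Pads are 22 mm wide; open, the fingers measure 114 mm over their backs; the gripper's body (76 mm by 85 mm) begins 54 mm behind the grasp point. The pads swing forward as they close: fully open they stand 13 mm farther back than shut.
Start: joints at [-1.249, 0.276, 1.505, -0, 1.361, -0.121], TCP at [0.246, -0.52, 0.239] pointing down, gripper open.
Joint ranges: [-2.89, 2.89], [-0.75, 2.08], [0.22, 2.7], [-1.18, 4.32], [0.11, 2.71], [-2.7, 2.7]. Speed limits (rad/s): [2.57, 2.57, 3.14, 3.14, 3.14, 3.14].

INTERFACE

Orientations are given as a unit quaternion [w, x, y, z].
In Python, from plant import * gives the robot as it stands.
- The arm moves only by the shell command python3 -m handwheel 'ROWS'. ROWS is JSON, a list of rows, each a list of 3 entries, a list of its own where there are three numbers: the turn, a rotation vector about the tool's x, y, z in rad, then the shift along the tool's x, y, z in cm, then the closure, from -1 (fully open) to 1 (shut). In form: [[[ax, ay, az], [x, y, z], hand], ...]. A call has 1 to 12 rows; each row is the pose to reach, as a shift and turn from the pose commanded when the call began, along the tool's axes at that moment; what a row does not reach only later rows make up. A row lasts 1/8 s, in which the tool goes at most 62.5 mm and 10.7 degrees, less where a joint would pass 70% of its speed; a pose out of reach is approached as far as the arm can. A call with a gripper value outside its range is refused whole. The fingers move at their own pace and stop on an object; the grip force is fixed at half the most. Time passes only in rows, so rows that repeat a pose let the fingers close. It gives the time, the measured TCP pose, the force and the opening at its end, in the units of the state.
- observe(): the state, without advancing time (a new reading comes with each control period).
- camera(name): name is "scene" or "top" or "wrist"; returns the picture (480x640x3 uint8, red, green, blue); there is no depth.
- get_calibration(name): a dict with "vertical_fov" (degrees; the focal length in pixels is half the picture's height over the tangent of half this angle, whatever the lens; pixels are square), "cx", "cy" (the principal point, pixels), "dist" ([k1, k2, p1, p2, k3] as OpenCV has them; the pictures are not rectified), "pose" (4x4, takes a point from camera to world coordinates). Camera axes: x right, y up, looking along -z (the intrinsics and any distortion apply to the point x, -y, -z); pixel columns grow to the right and rows downward; lengths in m; the calibration is good to about 2 mm. A picture is of the moment at which its call begins: read the wrist's pose just before it. get_calibration takes no time and is no camera call; for the wrist camera it gives the pose at the moment of the call.
- close_job(): hands the job in, once; it reports no verdict.
Trained networks look in the newest picture that a camera, given by its name, has taken for a name from the list of things; names that differ only in an ending like _2 or _b are one class to them, and where a whole thing is asked for, a point or a joint stands for the part that bears it (a point fixed in the world has none). Each returns a list of dicts, best first, with "conf" (0 to 1); they miss things now and then, are a little off and sometimes report something else, mostly with a low value. They report only what shows in the picture. A call takes as long as a camera call.
- recognise(name, camera): "box" ([left, top, right, bottom] in pixels, round what is visible of it).
The state is a dict: "time": time; "joint_pos": joint angles; "dq": joint speeds; "tau": joint torques, N m; "tool_pos": TCP position; "orientation": TCP orientation; "ft_force": force on the tool from outside, world axes, zero at the start; "wrist_torque": the same for the moment, N m; "finger_gap": finger opening in m.
Only numpy, scipy, OpenCV 4.12 (cv2) and the standard library are available. Lean on these libraries where they do the work, as an engineer would, in place of code of your own. Each camera call takes 0.05 s, during which the arm holds its last target.

TASK

Get the moisture analyser ready for its weighing adjustment: lift the empty sample pan in its holder by its upright finger grip, set it in the chamber with the grip out through the gap at the front, so that the pan sits free on the three-armed pan support and the holder lies flat below it, and let go. Then take the middle-sized of the three steel weights and hold it upright over the middle of the pan, about a centimetre above its floor and never touching the pan or the analyser, so that the balance can take its zero with the weight ready. Finish while still holding it there, and leave the hood open, the other weights on their tray and the rest of the bench as they are.

Things in the scene. Friction and masses are not known exactly. Their poses are not given: they have to be found in the camera images.
- pan_seat (a point): Centre of the top of the steel pan support in the analyser's chamber, 88 mm above the bench: three level arms, 37 mm long, tops level with this point. Axes: -x out of the instrument's front, z up, +y to its console. A thin draught-shield ring (radius 58 to 62 mm, top 8 mm above this point) stands round it, with a gap 30 degrees either side of -x. The level chamber deck is 8 mm below this point
- hood (a joint): Hinge of the analyser's heating hood, rad: 0 shut, 1.92 fully open at its stop; starts at 1.72 to 1.88, and a stiff hinge keeps it. The axis runs along the instrument's y, 98 mm behind the chamber centre, 100 mm above the bench. The hood is 160 mm wide, 65 mm thick, reaches 190 mm from the hinge, so it stands up to 290 mm above the bench, leaning away from the chamber
- analyser: White moisture analyser, fixed, 200 x 365 mm. Origin on the bench under the centre of the pan support, axes as for pan_seat. The chamber deck, 80 mm above the bench, reaches 85 mm to the front (-x), where the front face drops to the bench, 115 mm to the back and 95 mm to the -y side. The console, with a sloping screen up to 137 mm high, spans 95 to 275 mm on the +y side
- holder: Pan holder, about 60 g: flat steel ring (radius 47.5 to 53 mm, 4 mm thick), flat neck, upright grey finger grip 44 mm long along x, 12 mm thick along y, 26 mm high from the ring's underside. Origin: ring centre, underside. The grip is on -x, 89 to 133 mm from the origin. Starts flat on the bench. In the chamber its underside lies on the deck, 8 mm below pan_seat, its -x along the instrument's -x
- pan: Round aluminium sample pan, 25 g. Origin: centre of its underside, z up. Flat bottom, radius 40 mm, 2 mm thick; sloping side; flat rim, radius 51.5 mm, 8 to 10 mm above the origin. Starts on the bench loose inside the holder's ring: raising the holder lifts it by the rim, its bottom then 4 mm below the ring's underside. On the pan support its rim is 12 mm clear above the holder's ring
- tray: Low wooden weight tray, fixed, 210 mm along its x by 90 mm along its y, lined floor 4 mm above the bench, edges 8 mm high. Origin on the bench under its centre. Three weights stand on it in a row along its x, about 60 mm apart, in any order
- weight_middle: The weight to use: middle-sized knobbed steel weight, 100 g, body 24 mm in diameter and 24 mm high, narrow neck, knob 16 mm in diameter, 39 mm high in all. Origin at the centre of its underside, z up
- weight_large: Largest weight, not used: 200 g, body 30 mm in diameter and 31 mm high, 48 mm high in all. Origin at the centre of its underside
- weight_small: Smallest weight, not used: 50 g, body 19 mm in diameter and 18 mm high, 30 mm high in all. Origin at the centre of its underside
- jar_near: Bystander: amber sample jar with a white lid, 62 mm across, 75 mm high. Origin under its centre
- jar_far: Bystander: clear sample jar with a black lid, 54 mm across, 65 mm high. Origin under its centre
- beaker: Bystander: glass beaker, 68 mm across, 85 mm high. Origin under its centre
- bottle: Bystander: white plastic bottle with a blue cap, 64 mm across, 135 mm high. Origin under its centre
- spatula: Bystander: slim steel laboratory spatula, 180 mm long, lying on the bench. Origin under its middle
- tweezers: Bystander: steel weight tweezers, about 135 mm long, lying on the bench. Origin under their middle

How it is judged:
On the way:
1. the pan sits level on the pan support, the holder lies flat and clear below its rim, and both are let go (horizontal distance between pan and pan_seat below 0.007 m and z of pan in the frame of pan_seat between -0.002 and 0.002 m and angle between pan's own z axis and vertical below 0.04 rad and contact force between pan and holder below 0.08 N and contact force between pan and analyser above 0.1 N and horizontal distance between holder and pan_seat below 0.01 m and z of holder in the frame of pan_seat between -0.01 and -0.0055 m and angle between holder's own z axis and vertical below 0.05 rad and contact force between holder and the fingers below 0.05 N and linear speed of each of pan, holder below 0.02 m/s), for 0.3 s.
At the end, for the whole second after the job is handed in: Middle weight held still, upright (7 deg), centred over the pan within 8 mm, 3 to 20 mm above its floor, touching only the fingers; pan level on its support, centred within 7 mm and clear of the holder, which lies flat on the deck, both let go; hood open (horizontal distance between pan and pan_seat below 0.007 m and z of pan in the frame of pan_seat between -0.002 and 0.002 m and angle between pan's own z axis and vertical below 0.04 rad and contact force between pan and holder below 0.08 N and contact force between pan and analyser above 0.1 N and horizontal distance between holder and pan_seat below 0.01 m and z of holder in the frame of pan_seat between -0.01 and -0.0055 m and angle between holder's own z axis and vertical below 0.05 rad and z of weight_middle in the frame of pan between 0.005 and 0.022 m and horizontal distance between weight_middle and pan below 0.008 m and angle between weight_middle's own z axis and vertical below 0.12 rad and contact force between weight_middle and the fingers above 0.5 N and contact force between weight_middle and pan below 0.05 N and contact force between weight_middle and holder below 0.05 N and contact force between weight_middle and analyser below 0.05 N and linear speed of weight_middle below 0.02 m/s and contact force between each of holder, pan and the fingers below 0.05 N and value of joint hood above 1.6 rad); the arm keeps its last pose, push and grip.
It fails at once if the middle weight touches the pan or the analyser (contact force between weight_middle and pan above 0.1 N or contact force between weight_middle and analyser above 0.3 N).
It fails at once if the hood is knocked towards shut (below 1.6 rad) (value of joint hood below 1.6 rad).
It fails at once if one of the other weights is moved more than 20 mm, or another thing on the bench more than 30 mm (distance of any of jar_near, jar_far, beaker, bottle, spatula, tweezers from where it was at the start of the episode above 0.03 m or distance of any of weight_large, weight_small from where it was at the start of the episode above 0.02 m).
It also fails if it takes over 67 s, if anything falls off the work surface, if the arm or the gripper's body presses on something with over 40 N, if the wrist force passes 120 N, or if a joint passes its speed limit or range.

## Working session

There is one attempt and no reset: what is moved stays moved. The work goes in short steps, Python scripts to look and compute and a shell command to move; the robot and the scene stay as the last step left them, time stands still between calls to the robot, and variables do not carry over. Pictures are saved under pics/ and viewed, and the job is handed in when it is done.

```bash
ls; mkdir -p pics; python3 - <<'E'
from plant import *
import cv2
for n in ("scene","top","wrist"):
    im=camera(n); cv2.imwrite(f"pics/{n}0.png",im[:,:,::-1])
    c=get_calibration(n); print(n,c)
s=observe(); print(s)
E
```

```text
pics
scene {'vertical_fov': 49.0243966848069, 'cx': 325.94729013752305, 'cy': 236.88922697394395, 'dist': array([-0.14264555,  0.        ,  0.        ,  0.        ,  0.        ]), 'pose': array([[ 0.7619589 , -0.40897418,  0.50215412,  1.1565336 ],
       [ 0.64735491,  0.4585674 , -0.60880831, -0.80220543],
       [ 0.01871538,  0.78895884,  0.61416096,  0.83020276],
       [ 0.        ,  0.        ,  0.        ,  1.        ]])}
top {'vertical_fov': 45.29380784345182, 'cx': 311.64275735679774, 'cy': 245.74472083751115, 'dist': array([-0.09910231,  0.        ,  0.        ,  0.        ,  0.        ]), 'pose': array([[ 0.0157921 ,  0.99958265, -0.02418953,  0.51734189],
       [-0.99978633,  0.01546336, -0.01371749, -0.09395424],
       [-0.01333772,  0.02440099,  0.99961327,  1.31973287],
       [ 0.        ,  0.        ,  0.        ,  1.        ]])}
wrist {'vertical_fov': 60.248678069869605, 'cx': 321.16541657915667, 'cy': 242.59228484090363, 'dist': array([-0.09140194,  0.        ,  0.        ,  0.        ,  0.        ]), 'pose': array([[ 0.42808382,  0.86843785,  0.25011987,  0.309
[... 171 characters left out ...]
    ,  1.        ]])}
{'time': 0.15, 'joint_pos': array([-1.24901886e+00,  2.76429081e-01,  1.50580708e+00, -2.21428666e-05,
        1.36068633e+00, -1.21013012e-01]), 'dq': array([-0.00084093, -0.00299389, -0.00330607,  0.00140751, -0.00138399,
        0.00239438]), 'tau': array([ 6.13475640e-04, -4.17147768e+01, -2.46033078e+01, -1.94406321e-04,
        7.65950972e-03, -3.84074895e-06]), 'tool_pos': array([ 0.24623136, -0.51920787,  0.23866424]), 'orientation': array([-6.60490131e-04,  9.75591293e-01,  2.19593231e-01, -7.74062580e-05]), 'ft_force': array([0.3771371 , 0.14179337, 0.18256525]), 'wrist_torque': array([-0.00217333, -0.00453789, -0.0284125 ]), 'finger_gap': 0.08527185017131604}
```

View pics/top0.png

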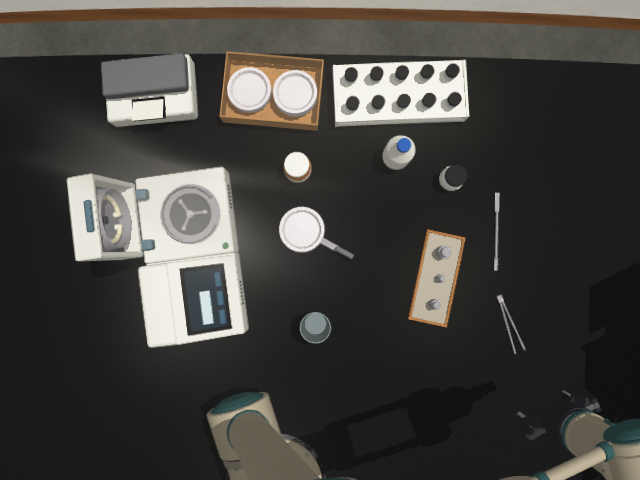

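View pics/scene0.png

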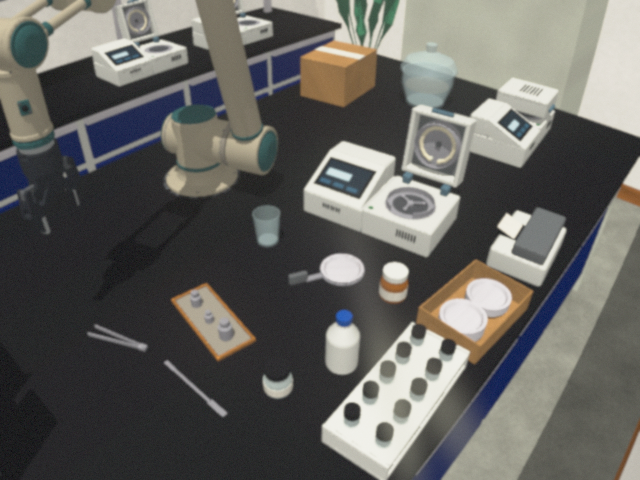

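View pics/wrist0.png

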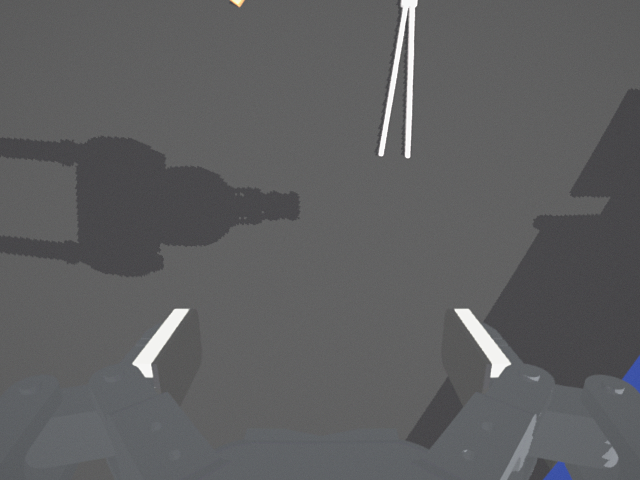

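Top view: chamber at about (190,213), with the hood to its left. The holder ring is at (302,230) and its grip at (337,250). The tray is at (437,278), with weights at (444,252), (439,279) and (433,304). The scene view suggests the large weight is the near one, the small one is in the middle, and the middle-sized one is on the robot's side.

```bash
cat > h.py <<'E'
from plant import *
import numpy as np, cv2
from scipy.spatial.transform import Rotation as R
def K(c):
    f=240/np.tan(np.radians(c["vertical_fov"])/2)
    return np.array([[f,0,c["cx"]],[0,f,c["cy"]],[0,0,1.]])
def pix2w(c,pts,z):
    p=cv2.undistortPoints(np.array(pts,float).reshape(-1,1,2),K(c),c["dist"]).reshape(-1,2)
    d=np.c_[p[:,0],-p[:,1],-np.ones(len(p))]@c["pose"][:3,:3].T
    o=c["pose"][:3,3]
    return o+d*((np.asarray(z)-o[2])/d[:,2])[:,None]
def w2pix(c,P):
    P=np.atleast_2d(P); q=(P-c["pose"][:3,3])@c["pose"][:3,:3]
    q=q*[1,-1,-1]
    return cv2.projectPoints(q.reshape(-1,1,3),np.zeros(3),np.zeros(3),K(c),c["dist"])[0].reshape(-1,2)
def snap(name,fn):
    c=get_calibration(name); im=camera(name); cv2.imwrite("pics/"+fn,im[:,:,::-1]); return c,im
def Q(q): return R.from_quat([q[1],q[2],q[3],q[0]])
def Rdown(yaw): # tool z down, tool x along heading yaw ; y = z x x
    x=np.array([np.cos(yaw),np.sin(yaw),0]); z=np.array([0,0,-1.]); return R.from_matrix(np.c_[x,np.cross(z,x),z])
def delta(pos,Rt,s=None):
    s=s or observe(); R0=Q(s["orientation"])
    rv=(R0.inv()*Rt).as_rotvec(); t=R0.inv().apply(np.array(pos)-s["tool_pos"])*100
    return np.round(rv,4),np.round(t,2)
def near(Rts):
    R0=Q(observe()["orientation"]); return min(Rts,key=lambda r:(R0.inv()*r).magnitude())
E
python3 - <<'E'
from h import *
c=get_calibration("top"); camera("top")
for n in ["pan","holder","hood","analyser","tray","weight_middle","weight_large","weight_small"]:
    for d in recognise(n,"top")[:3]:
        b=d["box"]; print(n,round(d["conf"],2),np.round(b),pix2w(c,[[(b[0]+b[2])/2,(b[1]+b[3])/2]],0.02)[0].round(3))
print(pix2w(c,[[190,213]],.088),pix2w(c,[[302,230],[325,243],[351,256]],.01))
print(pix2w(c,[[444,252],[439,279],[433,304]],.02))
print(pix2w(c,[[137,187],[228,169],[238,249],[246,333],[140,265]],.08).round(3))
print(Q(observe()["orientation"]).as_matrix().round(2))
E
```

```text
pan 0.62 [278. 207. 324. 252.] [ 0.585 -0.051  0.02 ]
holder 0.56 [320. 235. 350. 256.] [ 0.55  -0.128  0.02 ]
holder 0.39 [278. 205. 324. 254.] [ 0.585 -0.052  0.02 ]
hood 0.73 [ 64. 172. 142. 263.] [0.607 0.406 0.02 ]
hood 0.45 [439. 166. 468. 190.] [ 0.708 -0.396  0.02 ]
analyser 0.93 [ 67. 169. 250. 348.] [0.515 0.273 0.02 ]
tray 0.7 [408. 228. 468. 329.] [ 0.479 -0.363  0.02 ]
weight_middle 0.56 [428. 298. 440. 311.] [ 0.42  -0.355  0.02 ]
weight_middle 0.33 [301. 312. 329. 342.] [ 0.365 -0.087  0.02 ]
weight_large 0.66 [438. 247. 451. 259.] [ 0.537 -0.377  0.02 ]
[[0.61387328 0.1869983  0.088     ]] [[ 0.58460024 -0.05342899  0.01      ]
 [ 0.55575855 -0.10630157  0.01      ]
 [ 0.52707849 -0.16591647  0.01      ]]
[[ 0.53926155 -0.37610054  0.02      ]
 [ 0.47800325 -0.3654237   0.02      ]
 [ 0.42131146 -0.35255593  0.02      ]]
[[0.67  0.308 0.08 ]
 [0.712 0.108 0.08 ]
 [0.538 0.082 0.08 ]
 [0.357 0.062 0.08 ]
 [0.5   0.297 0.08 ]]
[[ 0.9   0.43  0.  ]
 [ 0.43 -0.9  -0.  ]
 [-0.    0.   -1.  ]]
```

```bash
python3 - <<'E'
from h import *
print(delta([.525,-.175,.17],Rdown(np.radians(63))))
E
```

```text
(array([ 1.000e-04,  0.000e+00, -6.568e-01]), array([ 39.94, -19.2 ,   6.93]))
```

```bash
python3 -m handwheel '[[[0,0,-0.3],[20,-9.6,3],-1],[[0,0,-0.657],[39.94,-19.2,6.93],-1],[[0,0,-0.657],[39.94,-19.2,6.93],-1],[[0,0,-0.657],[39.94,-19.2,6.93],-1],[[0,0,-0.657],[39.94,-19.2,6.93],-1],[[0,0,-0.657],[39.94,-19.2,6.93],-1],[[0,0,-0.657],[39.94,-19.2,6.93],-1],[[0,0,-0.657],[39.94,-19.2,6.93],-1],[[0,0,-0.657],[39.94,-19.2,6.93],-1],[[0,0,-0.657],[39.94,-19.2,6.93],-1]]'; python3 - <<'E'
from h import *
import pickle
s=observe();print(s["tool_pos"],s["time"],Q(s["orientation"]).as_matrix().round(3).tolist())
c,im=snap("wrist","w1.png"); pickle.dump(c,open("w1.pkl","wb"))
E
```

```text
time: 1.85
tool_pos: [0.5243, -0.1763, 0.1703]
orientation: [0.0, 0.853, 0.522, -0.0]
ft_force: [-0.8, 0.3, 0.3]
finger_gap: 0.0857
[ 0.52431038 -0.17629596  0.17028212] 1.85 [[0.455, 0.891, -0.0], [0.891, -0.455, -0.001], [-0.001, 0.0, -1.0]]
```

View pics/w1.png

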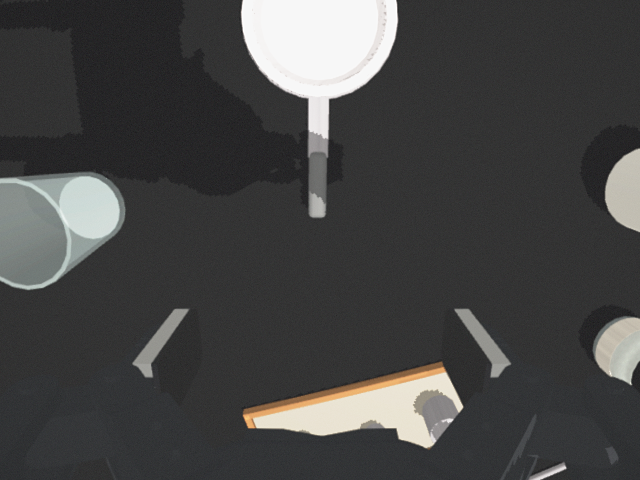

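Wrist view: pan rim spans columns 241–397 with its bottom at row 98. The neck is at column 318, and the grip runs from (318,153) to (317,217).

```bash
python3 - <<'E'
from h import *
import pickle
c=pickle.load(open("w1.pkl","rb")); im=cv2.imread("pics/w1.png")
cv2.imwrite("pics/w1z.png",cv2.resize(im[80:230,240:400],None,fx=5,fy=4,interpolation=cv2.INTER_CUBIC))
g=pix2w(c,[[318,155],[317.5,212]],.026); print(g)
n=pix2w(c,[[319,100],[318.5,130]],.004);print(n)
rim=pix2w(c,[[241,20],[397,20],[319,98],[268,81],[371,81]],.010);print(rim)
A=np.c_[2*rim[:,:2],np.ones(5)];x=np.linalg.lstsq(A,(rim[:,:2]**2).sum(1),rcond=None)[0];print(x[:2],np.sqrt(x[2]+x[:2]@x[:2]))
for a in (g,):
  d=a[0]-a[1];print(np.degrees(np.arctan2(d[1],d[0])))
d=x[:2]-g[:,:2].mean(0);print(np.degrees(np.arctan2(d[1],d[0])),np.hypot(*d))
E
```

```text
[[ 0.54493812 -0.13004688  0.026     ]
 [ 0.52695201 -0.16429745  0.026     ]]
[[ 0.56204981 -0.09788872  0.004     ]
 [ 0.55239069 -0.11594773  0.004     ]]
[[ 0.53967303 -0.02850287  0.01      ]
 [ 0.63149523 -0.07552903  0.01      ]
 [ 0.56252887 -0.09702319  0.01      ]
 [ 0.53692345 -0.0712347   0.01      ]
 [ 0.5990303  -0.10302085  0.01      ]]
[ 0.58566734 -0.05208349] 0.051753831450061065
62.29455707218448
62.39474305370345 0.10730405586517401
```

View pics/w1z.png

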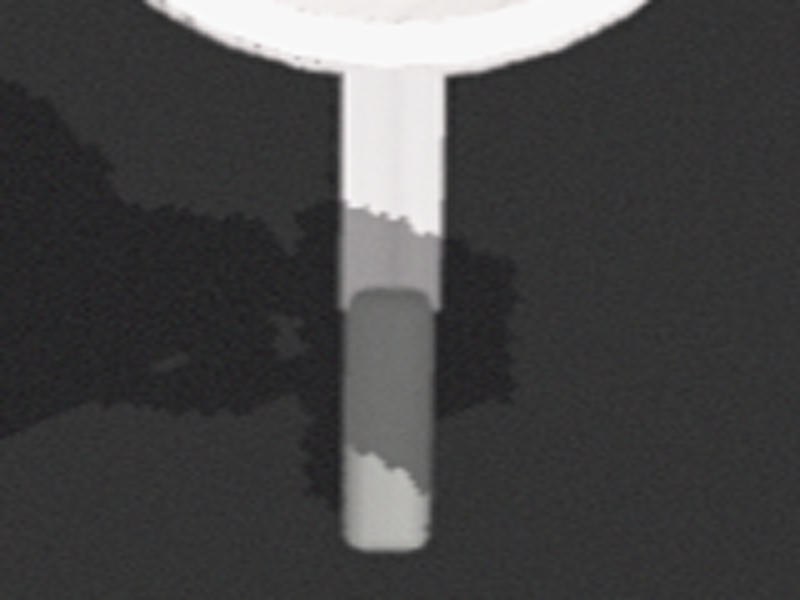

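```bash
python3 - <<'E'
from h import *
print(delta([.5350,-.1490,.06],Rdown(np.radians(62.3))),delta([.5350,-.1490,.015],Rdown(np.radians(62.3))))
E
```

```text
(array([0.0005, 0.0007, 0.0106]), array([ 2.94, -0.3 , 11.03])) (array([0.0005, 0.0007, 0.0106]), array([ 2.94, -0.3 , 15.53]))
```

```bash
python3 -m handwheel '[[[0,0,0.0106],[2.94,-0.3,5],-1],[[0,0,0.0106],[2.94,-0.3,9],-1],[[0,0,0.0106],[2.94,-0.3,12],-1],[[0,0,0.0106],[2.94,-0.3,14],-1],[[0,0,0.0106],[2.94,-0.3,15.5],-1],[[0,0,0.0106],[2.94,-0.3,15.5],-1]]'; python3 - <<'E'
from h import *
s=observe();print(s["tool_pos"],s["time"])
c,im=snap("wrist","w2.png")
E
```

```text
time: 2.65
tool_pos: [0.5348, -0.1481, 0.0144]
orientation: [-0.001, 0.856, 0.517, -0.001]
ft_force: [-0.3, -0.0, -0.1]
finger_gap: 0.0854
[ 0.53477401 -0.14809509  0.01436185] 2.65
```

View pics/w2.png

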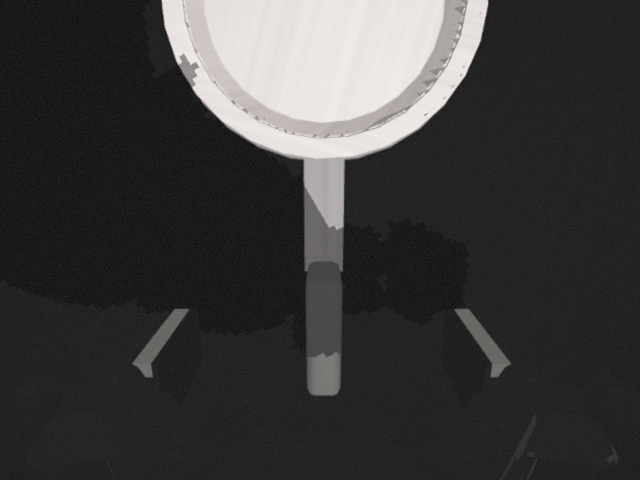

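The grip is centred between the fingers: columns 307–342 against a finger midpoint of 321. Closing.

```bash
python3 -m handwheel '[[[0,0,0],[0,0,0],1],[[0,0,0],[0,0,0],1],[[0,0,0],[0,0,0],1],[[0,0,0],[0,0,0],1],[[0,0,0],[0,0,0],1],[[0,0,0],[0,0,0],1],[[0,0,0],[0,0,0],1],[[0,0,0],[0,0,0],1]]'; python3 - <<'E'
from h import *
import pickle
s=observe();print(s["tool_pos"],s["time"],s["finger_gap"])
c,im=snap("wrist","w3.png");pickle.dump(c,open("w3.pkl","wb"))
E
```

```text
time: 3.7
tool_pos: [0.536, -0.1475, 0.0154]
orientation: [0.0, 0.855, 0.518, 0.0]
ft_force: [-0.2, -0.0, 5.7]
finger_gap: 0.0108
[ 0.53603102 -0.14750265  0.01543364] 3.7 0.010845812524415091
```

View pics/w3.png

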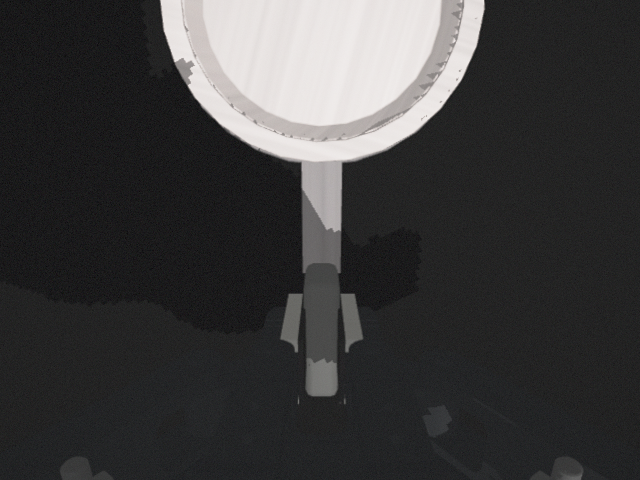

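```bash
python3 - <<'E'
from h import *
import pickle
c=pickle.load(open("w3.pkl","rb"));s=observe()
R0=Q(s["orientation"]);t=s["tool_pos"]
def tool(p): return (R0.inv().apply(p-t)*1000).round(1)
print("grip",tool(pix2w(c,[[321.5,266],[321.5,394]],.026)))
print("neck",tool(pix2w(c,[[322,165],[321.5,260]],.004)))
rim=pix2w(c,[[161,5],[484,5],[322,162],[198,96],[450,94],[260,149],[388,146]],.010)
x=np.linalg.lstsq(np.c_[2*rim[:,:2],np.ones(len(rim))],(rim[:,:2]**2).sum(1),rcond=None)[0];print("pan",tool(np.r_[x[:2],.01]),np.sqrt(x[2]+x[:2]@x[:2]))
for dz in (.15,): print(delta([.535,-.16,.2],Rdown(np.radians(62.3))))
E
```

```text
grip [[ 26.8  -0.4 -10.6]
 [-21.3  -0.5 -10.6]]
neck [[56.5 -0.3 11.4]
 [21.5 -0.4 11.4]]
pan [109.3  -0.    5.4] 0.050945197543042484
(array([ 0.001 , -0.0001,  0.0019]), array([ -1.15,   0.5 , -18.46]))
```

```bash
python3 -m handwheel '[[[0,0,0],[0,0,-2],1],[[0,0,0],[0,0,-6],1],[[0,0,0],[0,0,-12],1],[[0,0,0],[0,0,-18],1],[[0,0,0],[0,0,-18.5],1]]'; python3 - <<'E'
from h import *
import pickle
s=observe();print(s["tool_pos"],s["time"],s["finger_gap"])
c,im=snap("wrist","w4.png");pickle.dump(c,open("w4.pkl","wb"))
print(delta([.645,.035,.3],Rdown(np.radians(7))))
E
```

```text
time: 4.38
tool_pos: [0.5381, -0.1484, 0.2045]
orientation: [0.004, 0.855, 0.518, 0.003]
ft_force: [-0.2, -0.3, -0.4]
finger_gap: 0.0107
[ 0.5381072  -0.14843766  0.20448838] 4.375 0.0107068820608156
(array([ 0.0044, -0.0026,  0.9671]), array([21.22,  1.18, -9.75]))
```

View pics/w4.png

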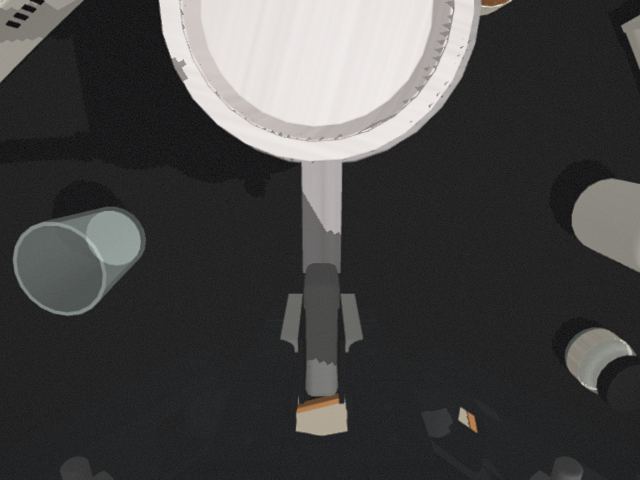

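The holder and pan came up level. Next I'll move to a pose where the wrist camera sees the chamber beside the holder.

```bash
python3 -m handwheel '[[[0,0,0.1],[2,0,-3],1],[[0,0,0.28],[7,0,-6],1],[[0,0,0.45],[12,1,-9],1],[[0,0,0.63],[17,1.18,-9.75],1],[[0,0,0.8],[21.2,1.18,-9.75],1],[[0,0,0.967],[21.2,1.18,-9.75],1],[[0,0,0.967],[21.2,1.18,-9.75],1],[[0,0,0.967],[21.2,1.18,-9.75],1],[[0,0,0.967],[21.2,1.18,-9.75],1]]'; python3 - <<'E'
from h import *
import pickle
s=observe();print(s["tool_pos"],s["time"],s["finger_gap"])
c,im=snap("wrist","w5.png");pickle.dump(c,open("w5.pkl","wb"))
c,im=snap("top","t5.png")
E
```

```text
time: 5.55
tool_pos: [0.644, 0.0344, 0.2969]
orientation: [-0.0, 0.998, 0.061, -0.001]
ft_force: [0.0, 0.2, -1.3]
finger_gap: 0.0107
[0.64396161 0.03441862 0.29693437] 5.55 0.010724770367559694
```

View pics/w5.png

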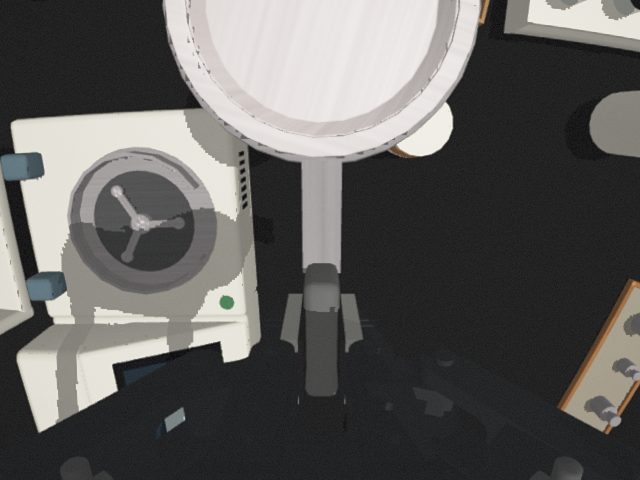

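View pics/t5.png

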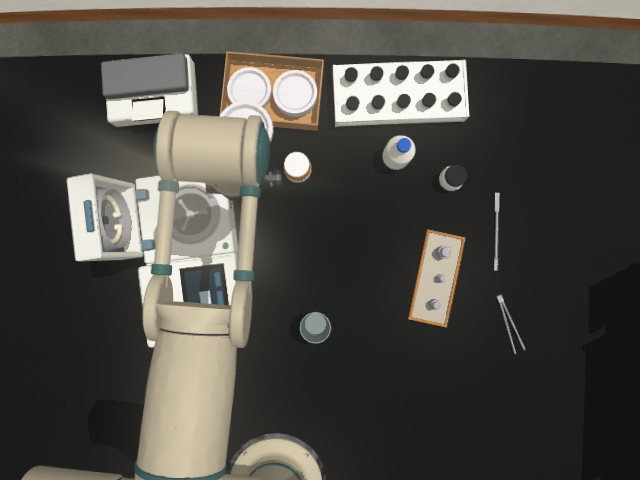

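```bash
python3 - <<'E'
import cv2
im=cv2.imread("pics/w5.png")
cv2.imwrite("pics/w5z.png",cv2.resize(im[100:310,0:280],None,fx=2.85,fy=2.85,interpolation=cv2.INTER_CUBIC))
E
```

```text
(no output)
```

View pics/w5z.png

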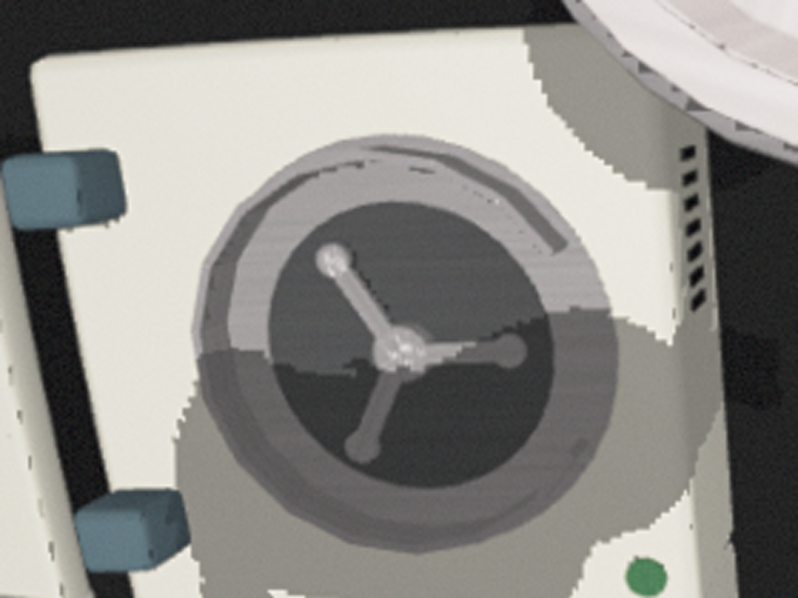

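```bash
python3 - <<'E'
from h import *
import pickle
c=pickle.load(open("w5.pkl","rb"))
z=lambda a:[[x/2.85,100+y/2.85] for x,y in a]
p=pix2w(c,z([[402,349],[333,260],[509,351],[362,446]]),.088)
print(p)
for q in p[1:]:
  d=q-p[0];print(np.hypot(*d[:2]),np.degrees(np.arctan2(d[1],d[0])))
print("tipmean",p[1:].mean(0))
g=pix2w(c,z([[563,247],[582,447]]),.096)
for q in g:
  d=q-p[0];print("gap",q,np.hypot(*d[:2]),np.degrees(np.arctan2(d[1],d[0])))
# shield base outer circle on deck z=.08
for zz,pts in ((.08,[[195,330],[228,455],[415,552],[560,500],[617,355],[600,280]]),):
  P=pix2w(c,z(pts),zz);x=np.linalg.lstsq(np.c_[2*P[:,:2],np.ones(len(P))],(P[:,:2]**2).sum(1),rcond=None)[0];print(x[:2],np.sqrt(x[2]+x[:2]@x[:2]))
e=pix2w(c,z([[672,190],[672,300],[697,570],[705,160],[738,590]]),.08);print(e)
b=pix2w(c,z([[45,62],[520,27]]),.08);d=b[1]-b[0];print("side",np.degrees(np.arctan2(d[1],d[0])))
E
```

```text
[[0.61377335 0.1890549  0.088     ]
 [0.63888157 0.2106765  0.088     ]
 [0.61710628 0.15578733 0.088     ]
 [0.58081919 0.20198047 0.088     ]]
0.03313482033341047 40.73293872598822
0.033434110887325966 -84.27889145610054
0.03539840537344787 158.58345784867424
tipmean [0.61226901 0.18948143 0.088     ]
gap [0.65214972 0.13836625 0.096     ] 0.06357739106061841 -52.87064507903551
gap [0.59213871 0.13006008 0.096     ] 0.06283666828141118 -110.13904668951785
[0.6107157  0.19358232] 0.0688628133071163
[[0.67008325 0.1110853  0.08      ]
 [0.63689742 0.10876249 0.08      ]
 [0.54883873 0.09494286 0.08      ]
 [0.68000571 0.1019817  0.08      ]
 [0.54343519 0.08110084 0.08      ]]
side -81.09306621157543
```

```bash
python3 - <<'E'
import cv2
im=cv2.imread("pics/top0.png")
cv2.imwrite("pics/t0z.png",cv2.resize(im[160:270,130:260],None,fx=5.4,fy=5.4,interpolation=cv2.INTER_CUBIC))
im=cv2.imread("pics/scene0.png")
cv2.imwrite("pics/s0z.png",cv2.resize(im[170:260,360:480],None,fx=6,fy=6,interpolation=cv2.INTER_CUBIC))
E
```

```text
(no output)
```

View pics/t0z.png

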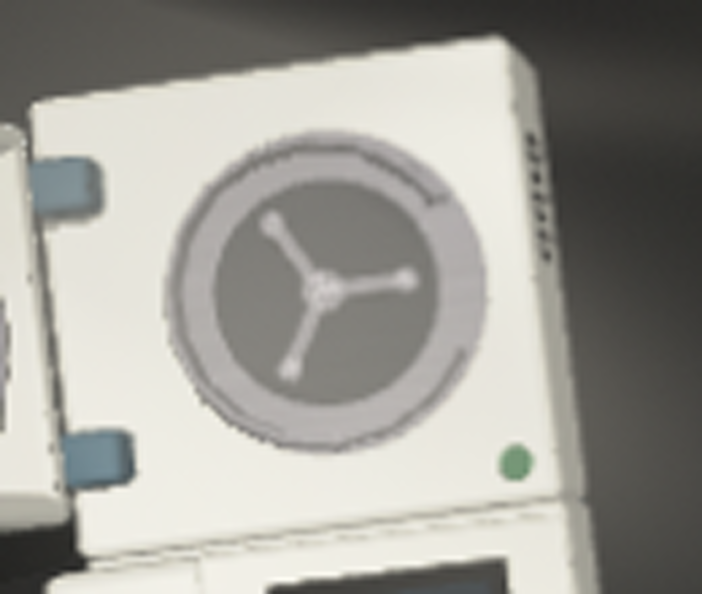

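View pics/s0z.png

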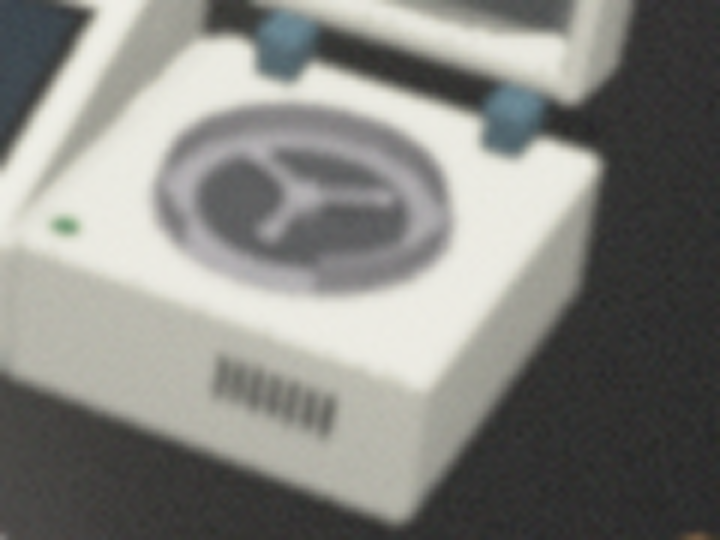

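```bash
python3 - <<'E'
from h import *
c=get_calibration("top")
z=lambda a:[[130+(x+.5)/5.4-.5,160+(y+.5)/5.4-.5] for x,y in a]
p=pix2w(c,z([[323,290],[271,222],[407,279],[289,371]]),.088);print(p,p[1:].mean(0))
for q in p[1:]:
  d=q-p[0];print(np.hypot(*d[:2]),np.degrees(np.arctan2(d[1],d[0])))
g=pix2w(c,z([[440,202],[462,350]]),.096).mean(0);print("fromgap",g[:2]+.052*np.array([np.cos(np.radians(98.4)),np.sin(np.radians(98.4))]))
e=pix2w(c,z([[32,103],[503,38]]),.08);d=e[1]-e[0];print("side",np.degrees(np.arctan2(d[1],d[0])),np.hypot(*d[:2]))
e=pix2w(c,z([[505,42],[556,492]]),.08);d=e[1]-e[0];print("front",np.degrees(np.arctan2(d[1],d[0])))
c=get_calibration("scene")
z=lambda a:[[360+(x+.5)/6-.5,170+(y+.5)/6-.5] for x,y in a]
p=pix2w(c,z([[303,197],[262,152],[388,198],[268,236]]),.088);print(p,p[1:].mean(0))
print(observe()["joint_pos"])
E
```

```text
[[0.61321552 0.18827962 0.088     ]
 [0.64028877 0.21004799 0.088     ]
 [0.61804553 0.15441657 0.088     ]
 [0.58056651 0.20131088 0.088     ]] [0.61296694 0.18859182 0.088     ]
0.03473935741251329 38.80117889879272
0.03420577619539314 -81.88244018061788
0.03515354458527564 158.2414800544659
fromgap [0.61124441 0.18666531]
side -81.73325690545435 0.19468041497322147
front -172.30044525689073
[[0.61675716 0.18370777 0.088     ]
 [0.58449509 0.20094796 0.088     ]
 [0.6441717  0.20760663 0.088     ]
 [0.62173365 0.14942363 0.088     ]] [0.61680015 0.18599274 0.088     ]
[-5.42539527e-02  3.60446284e-01  1.23817382e+00 -5.92770621e-05
  1.54308454e+00  1.39442614e+00]
```

```bash
python3 - <<'E'
from h import *
print(delta([.6295,.0785,.17],Rdown(np.radians(98.3))))
E
```

```text
(array([-1.0000e-04,  1.0000e-04, -1.5935e+00]), array([-0.91, -4.55, 12.74]))
```

```bash
python3 -m handwheel '[[[0,0,-0.18],[0,0,0],1],[[0,0,-0.36],[0,0,0],1],[[0,0,-0.54],[0,-1,0],1],[[0,0,-0.72],[0,-2,0],1],[[0,0,-0.9],[0,-3,1],1],[[0,0,-1.08],[-0.5,-4,2],1],[[0,0,-1.26],[-0.91,-4.55,4],1],[[0,0,-1.44],[-0.91,-4.55,6],1],[[0,0,-1.594],[-0.91,-4.55,9],1],[[0,0,-1.594],[-0.91,-4.55,12.7],1],[[0,0,-1.594],[-0.91,-4.55,12.7],1],[[0,0,-1.594],[-0.91,-4.55,12.7],1]]'; python3 - <<'E'
from h import *
import pickle
s=observe();print(s["tool_pos"],s["time"],s["finger_gap"],s["joint_pos"])
c,im=snap("wrist","w6.png");pickle.dump(c,open("w6.pkl","wb"))
c,im=snap("top","t6.png");c,im=snap("scene","s6.png")
print(delta([.6295,.0785,.17],Rdown(np.radians(98.3))))
E
```

```text
time: 7.15
tool_pos: [0.6307, 0.0789, 0.172]
orientation: [0.001, 0.654, 0.757, 0.001]
ft_force: [-0.7, -0.6, 0.2]
finger_gap: 0.0106
[0.63070511 0.07889273 0.17195011] 7.15 0.01060737611995217 [ 1.50754202e-02  4.06137429e-01  1.47687123e+00 -7.08521147e-05
  1.25616813e+00 -1.30189234e-01]
(array([0.0037, 0.0006, 0.0005]), array([-0.03, -0.15,  0.25]))
```

View pics/w6.png

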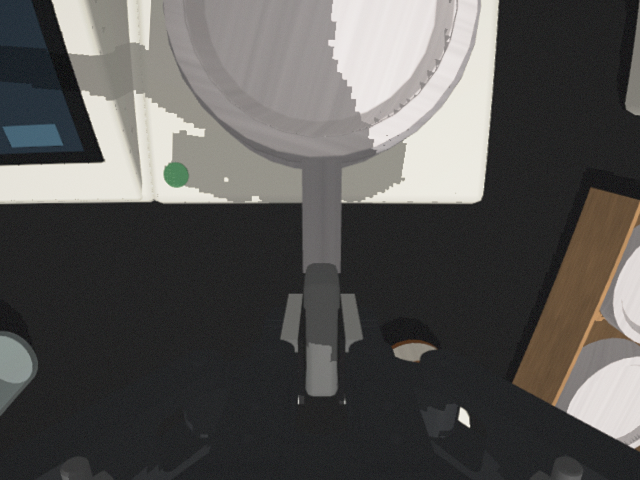

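View pics/s6.png

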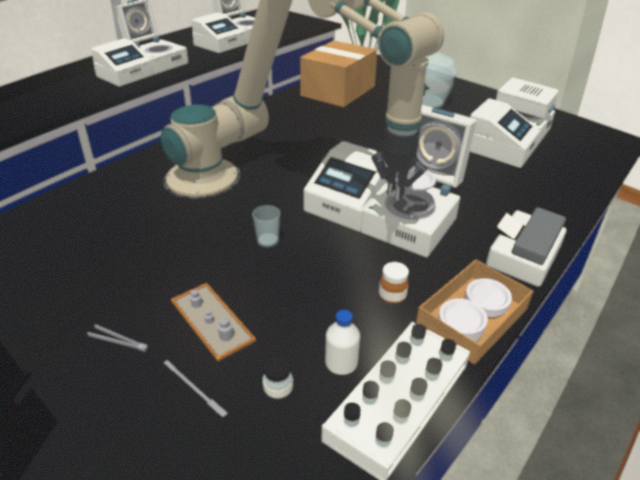

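```bash
python3 - <<'E'
from h import *
import pickle
c=pickle.load(open("w6.pkl","rb"));s=observe();R0=Q(s["orientation"]);t=s["tool_pos"]
tool=lambda p:(R0.inv().apply(p-t)*1000).round(1)
im=cv2.imread("pics/w6.png")
cv2.imwrite("pics/w6z.png",cv2.resize(im[0:230,120:520],None,fx=2,fy=2,interpolation=cv2.INTER_CUBIC))
print(tool(pix2w(c,[[170,202],[470,202]],.08)))
print(tool(pix2w(c,[[485,190],[496,20]],.08)))
print(tool(pix2w(c,[[152,190],[128,20]],.08)))
sv=np.r_[.6133,.1886,.088]; print("seat in tool",tool(sv),w2pix(c,sv))
E
```

```text
[[ 29.2 -85.7  92.2]
 [ 29.   83.   92.8]]
[[ 35.9  91.   92.8]
 [124.7  89.5  92.8]]
[[  36.1  -95.4   92.1]
 [ 125.2 -100.5   92.1]]
seat in tool [111.   -1.9  84.5] [[318.66143166  40.97717138]]
```

View pics/w6z.png

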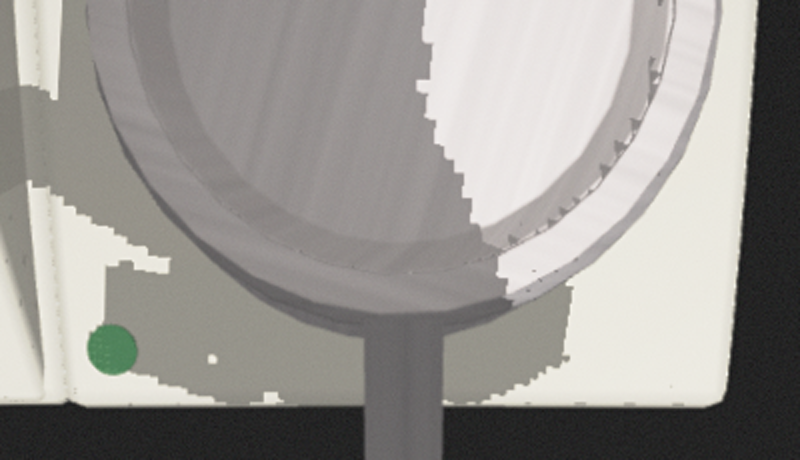

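```bash
python3 -m handwheel '[[[0,0,0],[0,-0.18,0],1],[[0,0,0],[0.05,-0.18,2],1],[[0,0,0],[0.05,-0.18,4],1],[[0,0,0],[0.05,-0.18,5],1],[[0,0,0],[0.05,-0.18,5],1],[[0,0,0],[0.05,-0.18,5],1]]'; python3 - <<'E'
from h import *
import pickle
s=observe();print(s["tool_pos"],s["time"],s["ft_force"])
c,im=snap("wrist","w7.png");pickle.dump(c,open("w7.pkl","wb"))
R0=Q(s["orientation"]);t=s["tool_pos"];tool=lambda p:(R0.inv().apply(p-t)*1000).round(1)
print(tool(np.r_[.6133,.1886,.088]),R0.as_matrix().round(3))
c,im=snap("scene","s7.png"); cv2.imwrite("pics/s7z.png",cv2.resize(im[150:260,340:480,::-1],None,fx=5,fy=5,interpolation=cv2.INTER_CUBIC))
E
```

```text
time: 8.05
tool_pos: [0.6285, 0.0793, 0.1214]
orientation: [0.001, 0.654, 0.757, 0.0]
ft_force: [-0.1, 0.2, -1.0]
finger_gap: 0.0104
[0.62851624 0.07929625 0.12135242] 8.05 [-0.12357287  0.16084576 -1.0260952 ]
[110.4   0.7  33.3] [[-0.145  0.989  0.002]
 [ 0.989  0.145 -0.   ]
 [-0.     0.002 -1.   ]]
```

View pics/w7.png

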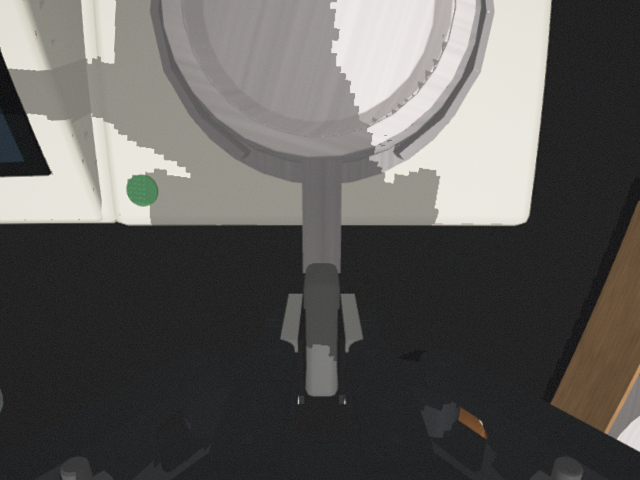

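View pics/s7z.png

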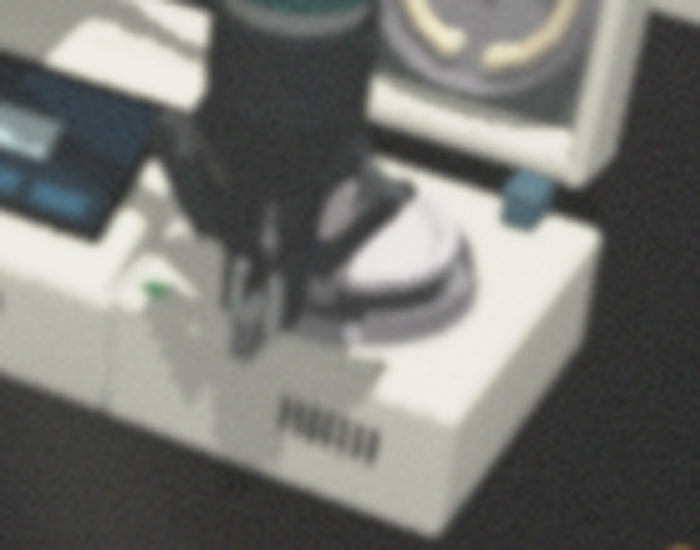

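```bash
python3 - <<'E'
from h import *
import pickle
c=pickle.load(open("w7.pkl","rb"))
im=cv2.imread("pics/w7.png")
cv2.imwrite("pics/w7z.png",cv2.resize(im[0:200,140:500],None,fx=2.2,fy=2.2,interpolation=cv2.INTER_CUBIC))
s=observe();R0=Q(s["orientation"]);t=s["tool_pos"];tool=lambda p:(R0.inv().apply(p-t)*1000).round(1)
print(tool(pix2w(c,[[248,153],[397,153]],.096)))
print("front",tool(pix2w(c,[[160,225],[500,225]],.08)))
zr=t[2]-.009
rim=pix2w(c,[[162,5],[480,5],[322,158],[192,92],[452,90],[262,147],[384,145]],zr)
x=np.linalg.lstsq(np.c_[2*rim[:,:2],np.ones(len(rim))],(rim[:,:2]**2).sum(1),rcond=None)[0];print("pan",tool(np.r_[x[:2],zr]),np.sqrt(x[2]+x[:2]@x[:2]))
E
```

```text
[[ 60.2 -28.2  25.4]
 [ 60.1  28.7  25.5]]
front [[ 28.1 -71.9  41.3]
 [ 28.   79.5  41.6]]
pan [110.8  -0.3   9. ] 0.05175730346260291
```

View pics/w7z.png

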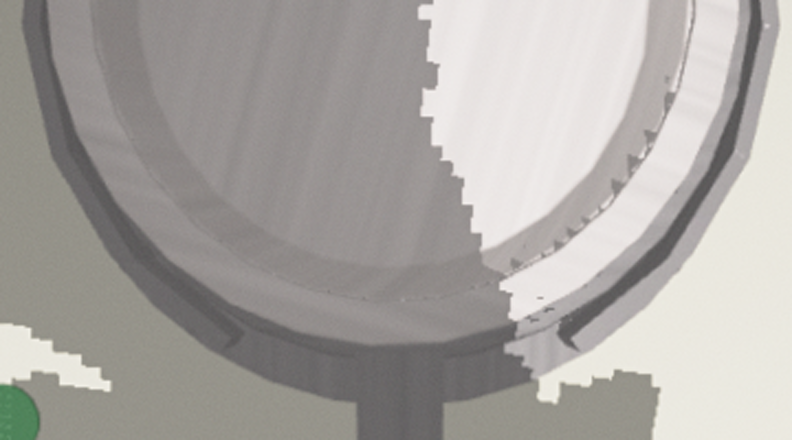

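```bash
python3 -m handwheel '[[[0,0,0],[0.05,0,0.8],1],[[0,0,0],[0.05,0,1.4],1],[[0,0,0],[0.05,0,1.9],1],[[0,0,0],[0.05,0,2.2],1],[[0,0,0],[0.05,0,2.4],1],[[0,0,0],[0.05,0,2.4],1]]'; python3 - <<'E'
from h import *
for i in range(2):
  s=observe();print(s["tool_pos"],s["time"],s["ft_force"],s["wrist_torque"]); camera("top")
c,im=snap("wrist","w8.png")
E
```

```text
time: 8.9
tool_pos: [0.6278, 0.0798, 0.0964]
orientation: [-0.0, 0.654, 0.757, -0.0]
ft_force: [0.4, 1.0, -1.1]
finger_gap: 0.0104
[0.62782695 0.07979047 0.09639484] 8.9 [ 0.44270871  0.95630323 -1.07249544] [-0.02064229 -0.00459961 -0.06355739]
[0.62788841 0.07976736 0.09654825] 8.95 [-0.09631656  0.95380891 -0.60376248] [-0.01542899  0.01041217  0.04036412]
```

View pics/w8.png

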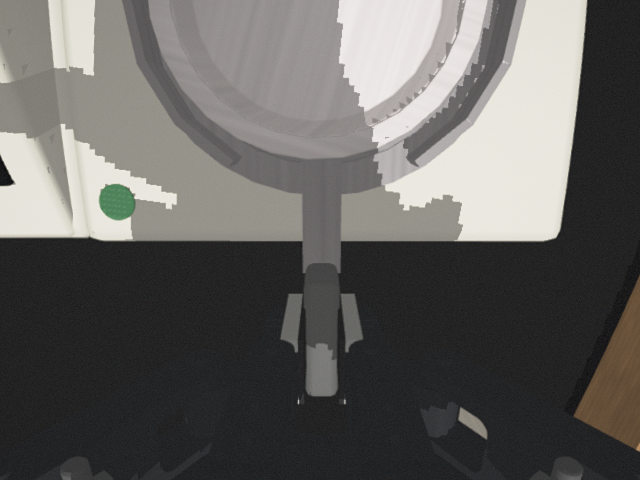

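```bash
python3 -m handwheel '[[[0,0,0],[0,0.05,0.1],1],[[0,0,0],[0,0.05,0.1],1],[[0,0,0],[0,0.05,0.1],1]]'; python3 -m handwheel '[[[0,0,0],[0,0,0.08],1],[[0,0,0],[0,0,0.08],1]]'
```

```text
time: 9.43
tool_pos: [0.6283, 0.0798, 0.0955]
orientation: [0.0, 0.654, 0.757, -0.0]
ft_force: [-0.3, -0.5, -1.0]
finger_gap: 0.0104
time: 9.68
tool_pos: [0.6284, 0.0798, 0.0953]
orientation: [0.0, 0.654, 0.757, 0.0]
ft_force: [-0.4, -1.0, 4.6]
finger_gap: 0.0105
```

```bash
python3 -m handwheel '[[[0,0,0],[0,0,0],0],[[0,0,0],[0,0,0],0],[[0,0,0],[0,0,0],0],[[0,0,0],[0,0,0],0]]'; python3 - <<'E'
from h import *
s=observe();print(s["tool_pos"],s["time"],s["ft_force"],s["finger_gap"])
c,im=snap("wrist","w9.png")
E
```

```text
time: 10.18
tool_pos: [0.6283, 0.0799, 0.0945]
orientation: [-0.0, 0.654, 0.757, -0.0]
ft_force: [-0.0, -1.3, 0.2]
finger_gap: 0.0426
[0.62827936 0.0798578  0.09447606] 10.175 [-0.04490609 -1.27453109  0.1607755 ] 0.04260827961015937
```

View pics/w9.png

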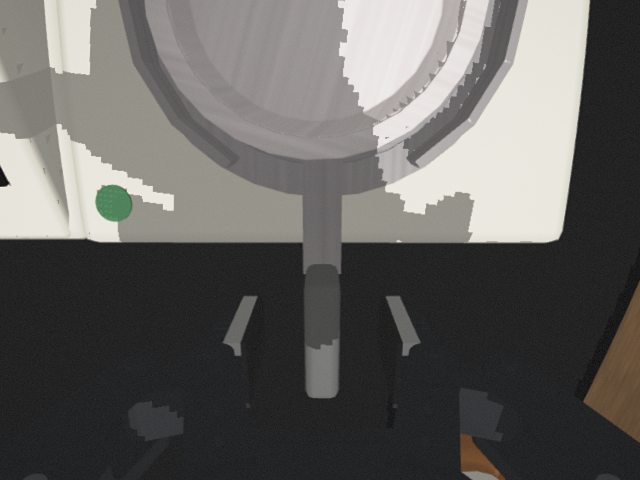

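```bash
python3 -m handwheel '[[[0,0,0],[0,0,-2],0],[[0,0,0],[0,0,-6],0],[[0,0,0],[0,0,-11],0],[[0,0,0],[2,0,-16],0],[[0,0,0],[3,0,-18],0],[[0,0,0],[3,0,-18],0],[[0,0,0],[3,0,-18],0]]'; python3 - <<'E'
from h import *
import pickle
s=observe();print(s["tool_pos"],s["time"],s["ft_force"],s["finger_gap"])
c,im=snap("wrist","w10.png");pickle.dump(c,open("w10.pkl","wb"))
E
```

```text
time: 11.1
tool_pos: [0.6233, 0.1091, 0.2732]
orientation: [-0.001, 0.654, 0.757, -0.001]
ft_force: [-0.2, 0.6, -0.2]
finger_gap: 0.043
[0.62328326 0.10912825 0.27316458] 11.1 [-0.21994747  0.58516596 -0.24120205] 0.04299142585055018
```

View pics/w10.png

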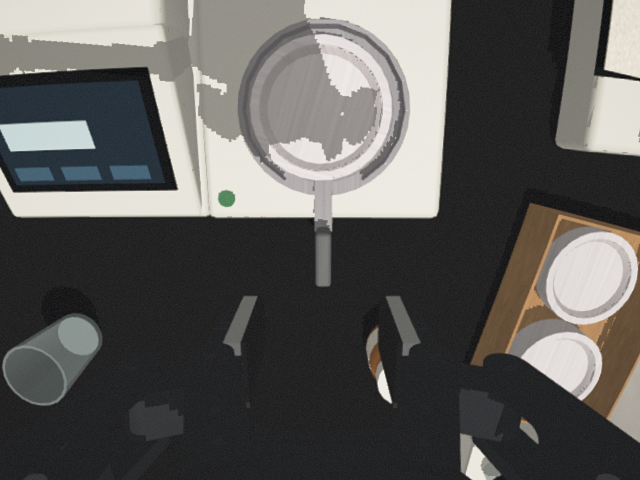

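```bash
python3 - <<'E'
from h import *
im=cv2.imread("pics/w10.png")
cv2.imwrite("pics/w10z.png",cv2.resize(im[10:210,230:420],None,fx=3,fy=3,interpolation=cv2.INTER_CUBIC))
E
```

```text
(no output)
```

View pics/w10z.png

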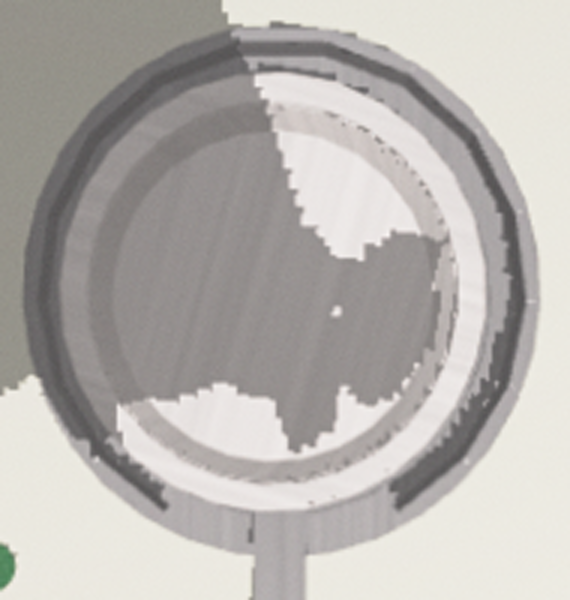

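```bash
python3 - <<'E'
from h import *
import pickle
c=pickle.load(open("w10.pkl","rb"))
z=lambda a:[[230+(x+.5)/3-.5,10+(y+.5)/3-.5] for x,y in a]
def fit(pts,zz):
  P=pix2w(c,z(pts),zz);x=np.linalg.lstsq(np.c_[2*P[:,:2],np.ones(len(P))],(P[:,:2]**2).sum(1),rcond=None)[0];return x[:2],np.sqrt(x[2]+x[:2]@x[:2])
print("rim",fit([[62,300],[487,290],[270,510],[280,72],[130,435],[420,440],[395,110]],.098))
print("floor",fit([[113,290],[437,290],[275,460],[380,170],[150,400]],.090))
g=pix2w(c,z([[165,508],[396,508]]),.096);print(g)
u=np.array([np.cos(np.radians(98.3)),np.sin(np.radians(98.3))])
print("seat gap",g.mean(0)[:2]+u*.051, "grip axis", pix2w(c,[[323,235],[323,284]],.106))
E
```

```text
rim (array([0.61073242, 0.19065431]), np.float64(0.05054219125989248))
floor (array([0.61066636, 0.18999274]), np.float64(0.03977551112839616))
[[0.59077879 0.13554529 0.096     ]
 [0.64823408 0.14395903 0.096     ]]
seat gap [0.61214426 0.19021797] grip axis [[0.62534663 0.09911831 0.106     ]
 [0.63113073 0.05982836 0.106     ]]
```

```bash
python3 - <<'E'
from h import *
print(delta([.41,-.352,.17],Rdown(np.radians(-11.2))))
E
```

```text
(array([-0.0021,  0.0034,  1.9114]), array([-42.53, -27.73,  10.38]))
```

```bash
python3 -m handwheel '[[[0,0,0.17],[-4,-2,0],-0.3],[[0,0,0.35],[-9,-6,0],-0.3],[[0,0,0.53],[-14,-9,0],-0.3],[[0,0,0.71],[-19,-12,0],-0.3],[[0,0,0.89],[-24,-15,0],-0.3],[[0,0,1.07],[-29,-18,1],-0.3],[[0,0,1.25],[-34,-21,3],-0.3],[[0,0,1.43],[-38,-24,5],-0.3],[[0,0,1.61],[-42.5,-27.7,7],-0.3],[[0,0,1.79],[-42.5,-27.7,10],-0.3],[[0,0,1.911],[-42.5,-27.7,10.4],-0.3],[[0,0,1.911],[-42.5,-27.7,10.4],-0.3]]'; python3 - <<'E'
from h import *
import pickle
s=observe();print(s["tool_pos"],s["time"],s["ft_force"],s["finger_gap"],s["joint_pos"])
camera("top");camera("top")
print(observe()["tool_pos"])
c,im=snap("wrist","w11.png");pickle.dump((c,observe()),open("w11.pkl","wb"))
for n in ("weight_middle","weight_large","weight_small"):print(n,[(d["conf"],d["box"]) for d in recognise(n,"wrist")[:2]])
c,im=snap("scene","s11.png"); cv2.imwrite("pics/s11z.png",cv2.resize(im[150:260,340:480,::-1],None,fx=5,fy=5,interpolation=cv2.INTER_CUBIC))
E
```

```text
time: 12.65
tool_pos: [0.4101, -0.3508, 0.1687]
orientation: [-0.001, 0.995, -0.097, -0.002]
ft_force: [-0.8, 0.6, 0.3]
finger_gap: 0.0554
[ 0.41014348 -0.35081894  0.16872423] 12.65 [-0.84295429  0.56555961  0.34578861] 0.055400714097975166 [-8.36425906e-01  2.75222125e-01  1.68999451e+00 -1.83926783e-04
  1.18042560e+00  9.29049146e-01]
[ 0.41115888 -0.35111326  0.17018092]
weight_middle [(0.96, [309.8, 189.9, 339.9, 228.5])]
weight_large [(0.87, [293.0, 0.0, 340.3, 56.2])]
weight_small [(0.72, [316.7, 108.7, 341.0, 136.6])]
```

View pics/w11.png

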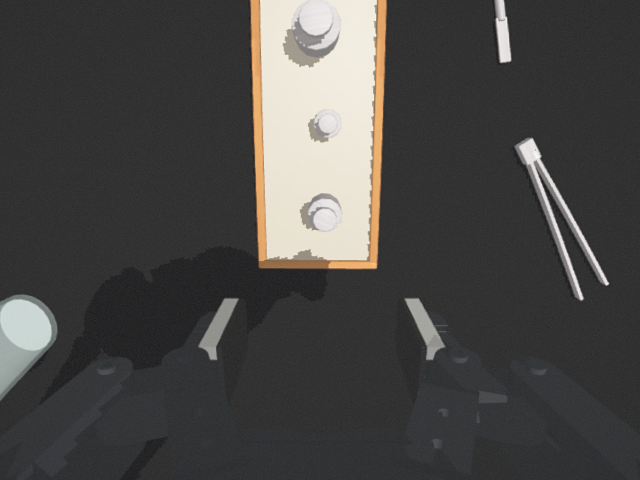

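View pics/s11z.png

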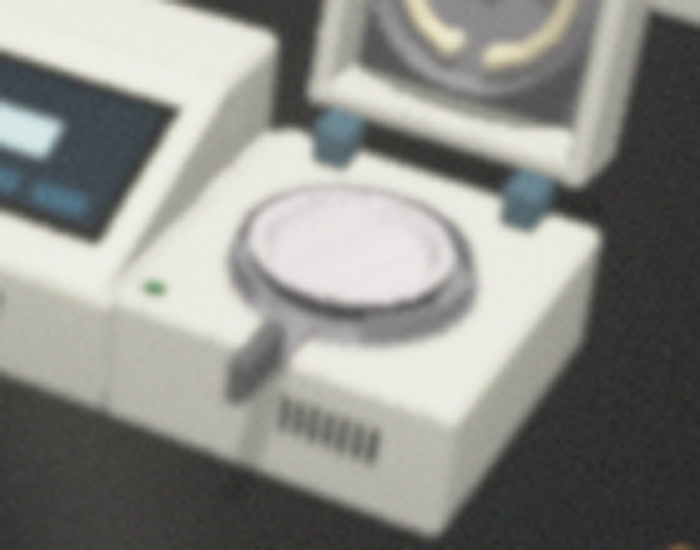

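Scene crop: the pan is level in the chamber and the grip is out at the front. Wrist: the middle weight's knob is at (324.5,219) and the small weight is at (328,123).

```bash
python3 - <<'E'
from h import *
import pickle
c,s=pickle.load(open("w11.pkl","rb"))
im=cv2.imread("pics/w11.png");cv2.imwrite("pics/w11z.png",cv2.resize(im[180:240,290:360],None,fx=9,fy=9,interpolation=cv2.INTER_CUBIC))
k=pix2w(c,[[324.5,219.5]],.043);print(k,pix2w(c,[[312.5,219.5],[336.5,219.5]],.043))
print(pix2w(c,[[326,210]],.028))
e=pix2w(c,[[260,230],[250,0]],.008);d=e[1]-e[0];print(np.degrees(np.arctan2(d[1],d[0])))
print(delta([k[0,0],k[0,1],.017],Rdown(np.radians(-11.2))))
E
```

```text
[[ 0.42040392 -0.35460259  0.043     ]] [[ 0.42190238 -0.34695584  0.043     ]
 [ 0.41890766 -0.36225045  0.043     ]]
[[ 0.42333811 -0.35632168  0.028     ]]
-10.522545212394563
(array([ 0.0006, -0.0007,  0.0017]), array([ 0.91,  0.17, 15.41]))
```

View pics/w11z.png

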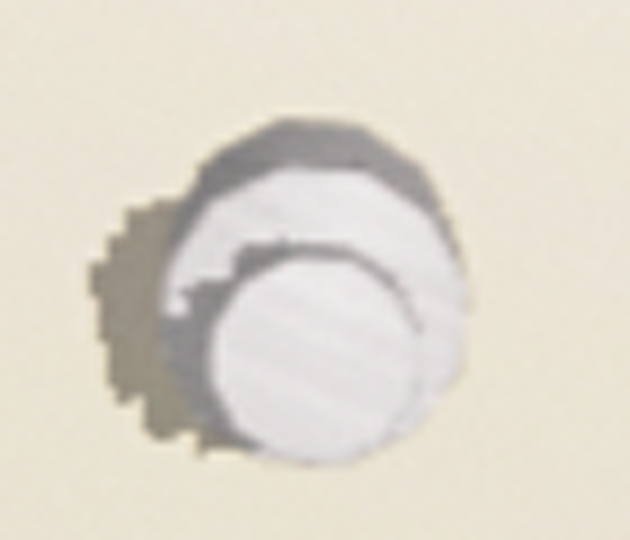

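```bash
python3 -m handwheel '[[[0,0,0],[0.95,0.2,3],-0.3],[[0,0,0],[0.95,0.2,7],-0.3],[[0,0,0],[0.95,0.2,11],-0.3],[[0,0,0],[0.95,0.2,13.5],-0.3],[[0,0,0],[0.95,0.2,15.3],-0.3],[[0,0,0],[0.95,0.2,15.3],-0.3],[[0,0,0],[0.95,0.2,15.3],-0.3]]'; python3 - <<'E'
from h import *
s=observe();print(s["tool_pos"],s["time"],s["ft_force"],s["finger_gap"])
snap("wrist","w12.png")
E
```

```text
time: 13.88
tool_pos: [0.421, -0.3554, 0.0185]
orientation: [0.001, 0.995, -0.097, 0.001]
ft_force: [0.2, -0.2, 0.8]
finger_gap: 0.0553
[ 0.42098113 -0.3553986   0.01853704] 13.875 [ 0.19059165 -0.181018    0.79329857] 0.055285283470522265
```

View pics/w12.png

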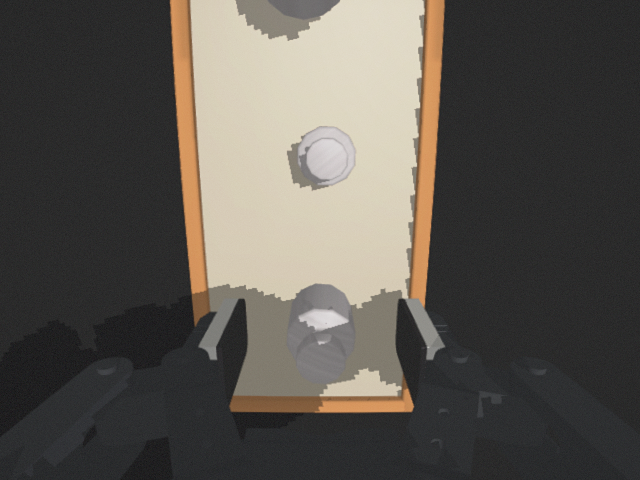

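```bash
python3 -m handwheel '[[[0,0,0],[0,0,0.2],-0.3],[[0,0,0],[0,0,0.2],1],[[0,0,0],[0,0,0.2],1],[[0,0,0],[0,0,0.2],1],[[0,0,0],[0,0,0.2],1],[[0,0,0],[0,0,0.2],1],[[0,0,0],[0,0,0.2],1]]'; python3 - <<'E'
from h import *
import pickle
s=observe();print(s["tool_pos"],s["time"],s["ft_force"],s["finger_gap"])
c,_=snap("wrist","w13.png");pickle.dump((c,s),open("w13.pkl","wb"))
E
```

```text
time: 14.8
tool_pos: [0.4205, -0.3551, 0.0163]
orientation: [0.0, 0.995, -0.097, 0.0]
ft_force: [-0.6, -0.0, 6.2]
finger_gap: 0.0219
[ 0.42054016 -0.35511919  0.01626997] 14.8 [-0.57299408 -0.02083548  6.21102815] 0.02194636209614117
```

View pics/w13.png

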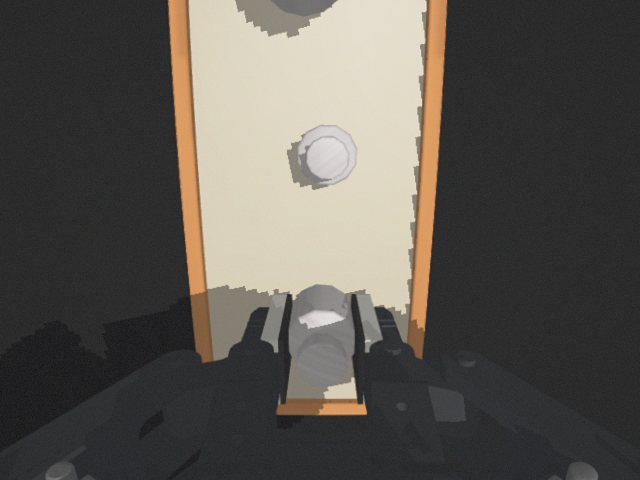

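```bash
python3 -m handwheel '[[[0,0,0],[0,0,-1],1],[[0,0,0],[0,0,-4],1],[[0,0,0],[0,0,-10],1],[[0,0,0],[0,0,-16],1],[[0,0,0],[0,0,-22],1],[[0,0,0],[0,0,-23],1],[[0,0,0],[0,0,-23],1]]'; python3 - <<'E'
from h import *
import pickle
c,s=pickle.load(open("w13.pkl","rb"))
R0=Q(s["orientation"]);print((R0.inv().apply(pix2w(c,[[321.5,358]],.043)-s["tool_pos"])*1000).round(1))
s=observe();print(s["tool_pos"],s["time"],s["ft_force"],s["finger_gap"])
c,_=snap("wrist","w14.png");pickle.dump((c,s),open("w14.pkl","wb"))
print(delta([.6115,.190,.25],Rdown(np.radians(8.3))))
E
```

```text
time: 15.72
tool_pos: [0.4203, -0.3547, 0.246]
orientation: [0.0, 0.995, -0.097, 0.0]
ft_force: [0.3, -0.1, -1.9]
finger_gap: 0.0219
[[  2.7  -0.3 -26.7]]
[ 0.42025337 -0.35472381  0.2459958 ] 15.725 [ 0.29453426 -0.08613774 -1.85992815] 0.021885216872943022
(array([-0.0016,  0.0017, -0.3396]), array([  8.28, -57.1 ,  -0.49]))
```

View pics/w14.png

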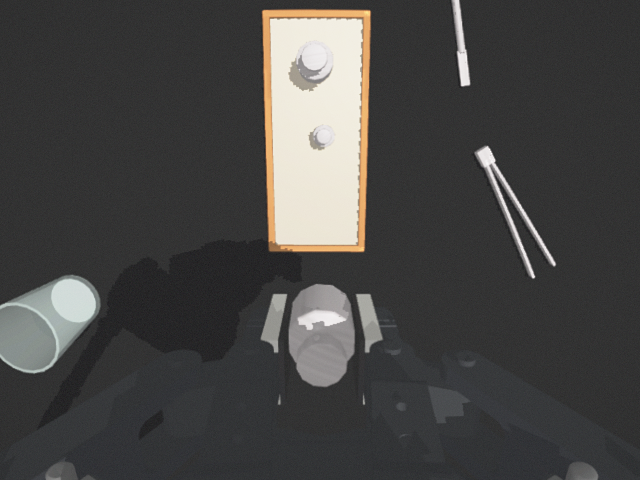

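```bash
python3 -m handwheel '[[[0,0,-0.03],[0.5,-4,0],1],[[0,0,-0.06],[1.5,-10,0],1],[[0,0,-0.1],[2.3,-16,0],1],[[0,0,-0.14],[3.2,-22,0],1],[[0,0,-0.18],[4.1,-28,0],1],[[0,0,-0.22],[5,-34,0],1],[[0,0,-0.26],[5.9,-40,0],1],[[0,0,-0.3],[6.8,-46,0],1],[[0,0,-0.34],[7.6,-52,0],1],[[0,0,-0.34],[8.1,-56,0],1],[[0,0,-0.34],[8.2,-57.1,0],1],[[0,0,-0.34],[8.2,-57.1,0],1]]'; python3 - <<'E'
from h import *
import pickle
camera("top")
s=observe();print(s["tool_pos"],s["time"],s["ft_force"],s["finger_gap"],s["joint_pos"])
c,_=snap("wrist","w15.png");pickle.dump((c,s),open("w15.pkl","wb"))
snap("top","t15.png")
print(delta([.6115,.190,.25],Rdown(np.radians(8.3))))
E
```

```text
time: 17.27
tool_pos: [0.6104, 0.1893, 0.2433]
orientation: [0.001, 0.997, 0.073, -0.002]
ft_force: [0.2, -0.8, -0.7]
finger_gap: 0.022
[0.61046838 0.18841696 0.24398527] 17.325 [ 0.0621218  -0.63323244 -1.41249976] 0.021722026698375422 [ 1.91163482e-01  3.72488817e-01  1.34876216e+00 -1.14857426e-03
  1.42402162e+00  1.61706971e+00]
(array([ 0.0009,  0.0017, -0.0012]), array([ 0.1 , -0.2 , -0.49]))
```

View pics/w15.png

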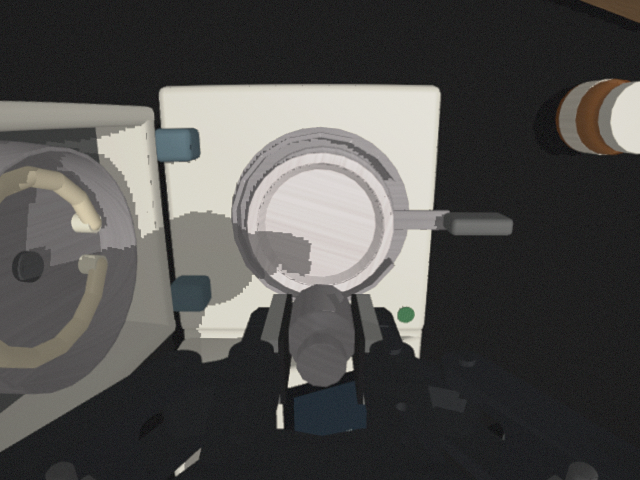

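```bash
python3 - <<'E'
import cv2
im=cv2.imread("pics/w15.png")
cv2.imwrite("pics/w15z.png",cv2.resize(im[120:320,220:420],None,fx=3,fy=3,interpolation=cv2.INTER_CUBIC))
im=cv2.imread("pics/w14.png")
cv2.imwrite("pics/w14z.png",cv2.resize(im[270:410,250:390],None,fx=4,fy=4,interpolation=cv2.INTER_CUBIC))
E
```

```text
(no output)
```

View pics/w15z.png

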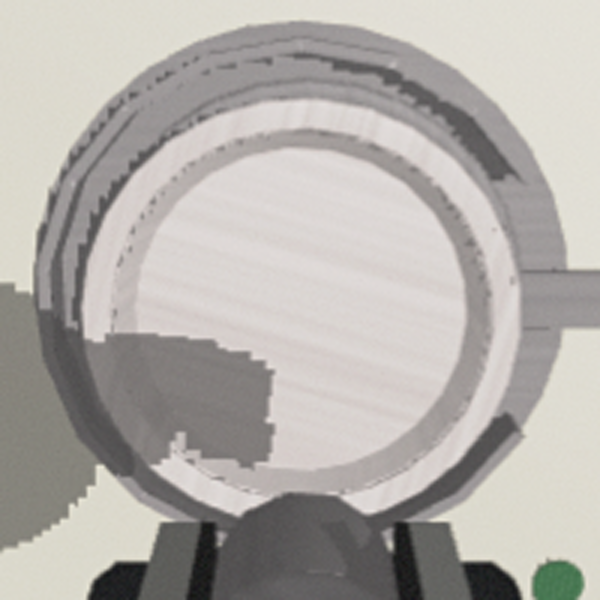

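View pics/w14z.png

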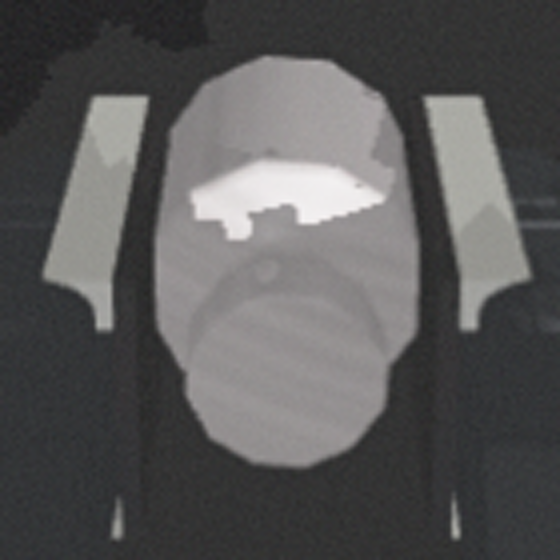

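```bash
python3 - <<'E'
from h import *
import pickle
c,s=pickle.load(open("w14.pkl","rb"));R0=Q(s["orientation"]);t=s["tool_pos"]
P=(R0.inv().apply(pix2w(c,[[321.9,364.5],[296.3,364.5],[347.5,364.5],[321.9,387]],t[2]+.0267)-t)*1000).round(1);print(P)
print("bodybase front/top",(R0.inv().apply(pix2w(c,[[320,284]],t[2]-.0123)-t)*1000).round(1),"expect +12 from centre")
c,s=pickle.load(open("w15.pkl","rb"));R0=Q(s["orientation"]);t=s["tool_pos"]
z=lambda a:[[220+(x+.5)/3-.5,120+(y+.5)/3-.5] for x,y in a]
def fit(pts,zz):
  P=pix2w(c,z(pts),zz);x=np.linalg.lstsq(np.c_[2*P[:,:2],np.ones(len(P))],(P[:,:2]**2).sum(1),rcond=None)[0];return x[:2],np.sqrt(x[2]+x[:2]@x[:2]),(R0.inv().apply(np.r_[x[:2],zz]-t)*1000).round(1)
print(fit([[135,300],[467,300],[300,148],[300,470],[415,187],[410,430],[190,185]],.090))
print(fit([[82,310],[522,300],[310,97],[510,370],[130,185],[455,155]],.098))
E
```

```text
[[  0.4  -0.2 -26.7]
 [  0.4  -7.9 -26.7]
 [  0.4   7.5 -26.7]
 [ -7.6  -0.2 -26.7]]
bodybase front/top [[10.8 -0.9 12.3]] expect +12 from centre
(array([0.61020916, 0.18962873]), np.float64(0.0399061131644897), array([  0.5,  -1.4, 154. ]))
(array([0.61081786, 0.189286  ]), np.float64(0.05095429849875667), array([  1.,  -1., 146.]))
```

```bash
python3 -m handwheel '[[[0,0,0],[0.05,-0.1,2],1],[[0,0,0],[0.05,-0.1,5],1],[[0,0,0],[0.05,-0.1,8],1],[[0,0,0],[0.05,-0.1,10],1],[[0,0,0],[0.05,-0.1,11],1],[[0,0,0],[0.05,-0.1,11],1],[[0,0,0],[0.05,-0.1,11],1]]'; python3 - <<'E'
from h import *
import pickle
for i in range(4): s=observe();print(s["tool_pos"],s["time"],s["ft_force"],s["orientation"]);camera("top")
c,_=snap("wrist","w16.png");pickle.dump((c,s),open("w16.pkl","wb"))
c,im=snap("scene","s16.png"); cv2.imwrite("pics/s16z.png",cv2.resize(im[150:260,340:480,::-1],None,fx=5,fy=5,interpolation=cv2.INTER_CUBIC))
E
```

```text
time: 18.3
tool_pos: [0.6125, 0.1903, 0.1368]
orientation: [-0.0, 0.997, 0.072, 0.001]
ft_force: [-0.3, -0.3, -0.7]
finger_gap: 0.0217
[0.61246381 0.19025509 0.13684743] 18.3 [-0.26834704 -0.33594956 -0.70901989] [-5.13497088e-05  9.97381615e-01  7.23104021e-02  1.05725685e-03]
[0.61249297 0.19039381 0.13693786] 18.35 [-0.21837571 -0.56782602 -0.59293246] [-5.99771228e-05  9.97375450e-01  7.23938574e-02  1.15691761e-03]
[0.61239562 0.1904911  0.13687091] 18.4 [-0.39261087 -0.3971187  -0.6315199 ] [-7.31023851e-05  9.97369690e-01  7.24741306e-02  1.09429672e-03]
[0.61226792 0.19054704 0.13672694] 18.45 [-0.24193807  0.41539095 -0.36776325] [-6.81625453e-05  9.97366546e-01  7.25194228e-02  9.49230012e-04]
```

View pics/w16.png

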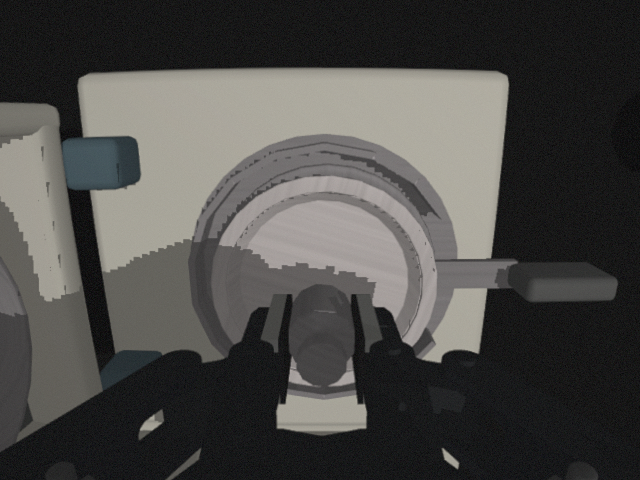

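View pics/s16z.png

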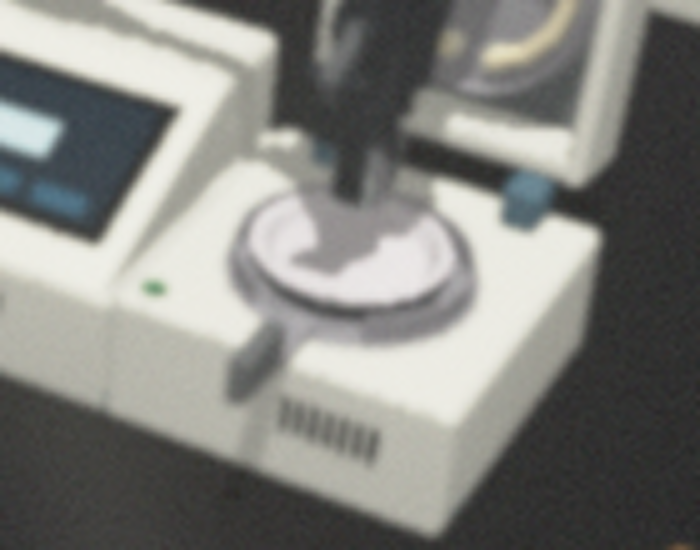

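```bash
python3 - <<'E'
from h import *
import pickle
im=cv2.imread("pics/w16.png")
cv2.imwrite("pics/w16z.png",cv2.resize(im[160:410,190:460],None,fx=2.4,fy=2.4,interpolation=cv2.INTER_CUBIC))
E
```

```text
(no output)
```

View pics/w16z.png

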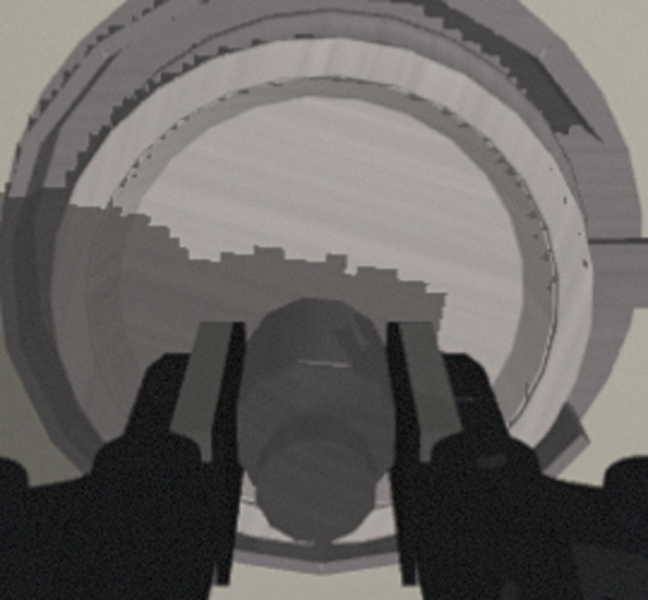

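```bash
python3 - <<'E'
from h import *
import pickle
c,s=pickle.load(open("w16.pkl","rb"));R0=Q(s["orientation"]);t=np.array([.6124,.1904,.1368])
z=lambda a:[[190+(x+.5)/2.4-.5,160+(y+.5)/2.4-.5] for x,y in a]
def fit(pts,zz):
  P=pix2w(c,z(pts),zz);x=np.linalg.lstsq(np.c_[2*P[:,:2],np.ones(len(P))],(P[:,:2]**2).sum(1),rcond=None)[0];return x[:2],np.sqrt(x[2]+x[:2]@x[:2]),(R0.inv().apply(np.r_[x[:2],zz]-t)*1000).round(1)
print(fit([[50,290],[592,290],[325,38],[130,115],[515,110],[320,543]],.098))
print(fit([[120,290],[523,285],[330,97],[445,135],[200,145]],.090))
E
```

```text
(array([0.61021938, 0.18960173]), np.float64(0.05119422344459163), array([-2.3,  0.5, 38.8]))
(array([0.60964621, 0.18922965]), np.float64(0.039532057729745586), array([-3. ,  0.8, 46.8]))
```

```bash
python3 -m handwheel '[[[0,0,0],[-0.25,0.08,0],1],[[0,0,0],[-0.25,0.08,0.6],1],[[0,0,0],[-0.25,0.08,1.2],1],[[0,0,0],[-0.25,0.08,1.6],1],[[0,0,0],[-0.25,0.08,1.9],1],[[0,0,0],[-0.25,0.08,2.1],1],[[0,0,0],[-0.25,0.08,2.3],1],[[0,0,0],[-0.25,0.08,2.3],1],[[0,0,0],[-0.25,0.08,2.3],1]]'; python3 - <<'E'
from h import *
import pickle
S=[]
for i in range(5): s=observe();S.append(s["tool_pos"]);camera("top")
print(np.mean(S,0),s["time"],s["ft_force"],s["orientation"],s["finger_gap"])
c,_=snap("wrist","w17.png");s["tool_pos"]=np.mean(S,0);pickle.dump((c,s),open("w17.pkl","wb"))
c,im=snap("scene","s17.png"); cv2.imwrite("pics/s17z.png",cv2.resize(im[150:260,340:480,::-1],None,fx=5,fy=5,interpolation=cv2.INTER_CUBIC))
im=cv2.imread("pics/w17.png");cv2.imwrite("pics/w17z.png",cv2.resize(im[130:430,160:490],None,fx=2,fy=2,interpolation=cv2.INTER_CUBIC))
E
```

```text
time: 19.73
tool_pos: [0.6095, 0.1893, 0.1128]
orientation: [0.0, 0.997, 0.073, 0.0]
ft_force: [0.5, -0.0, -0.6]
finger_gap: 0.0217
[0.60945229 0.18933776 0.11281581] 19.925 [ 0.1124767   0.58559772 -1.27373519] [4.07968587e-05 9.97366461e-01 7.25267031e-02 1.32587588e-04] 0.02159201804238679
```

View pics/w17z.png

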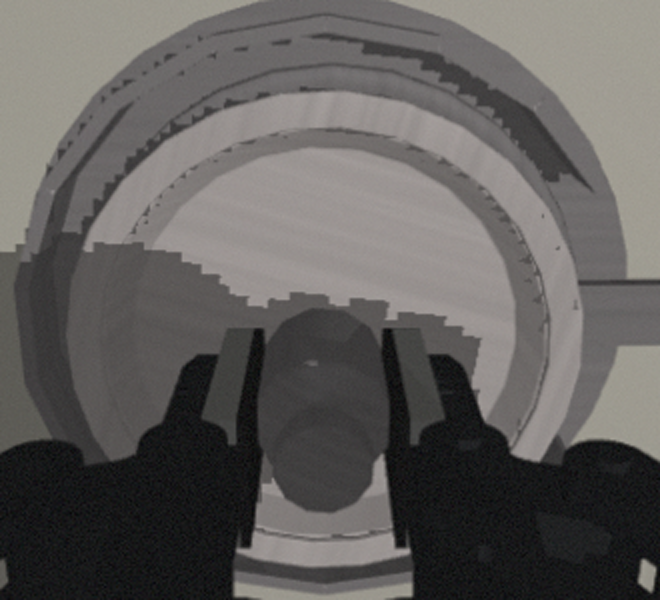

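View pics/s17z.png

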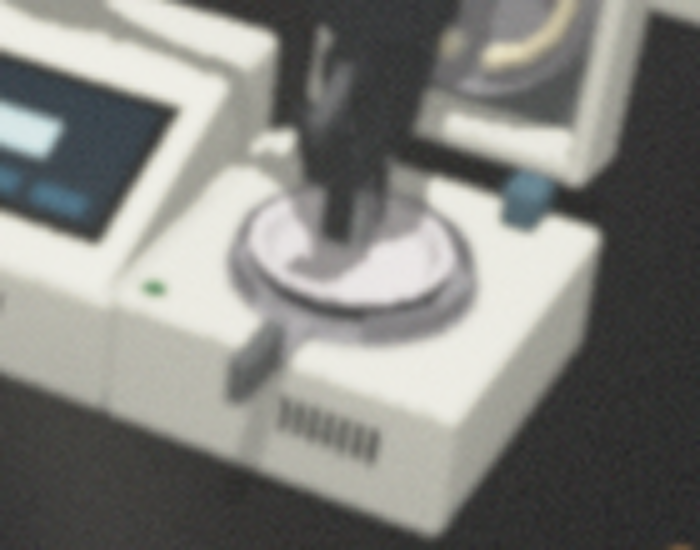

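```bash
python3 - <<'E'
from h import *
import pickle
c,s=pickle.load(open("w17.pkl","rb"));R0=Q(s["orientation"]);t=s["tool_pos"]
z=lambda a:[[160+(x+.5)/2-.5,130+(y+.5)/2-.5] for x,y in a]
def fit(pts,zz):
  P=pix2w(c,z(pts),zz);x=np.linalg.lstsq(np.c_[2*P[:,:2],np.ones(len(P))],(P[:,:2]**2).sum(1),rcond=None)[0];return x[:2],np.sqrt(x[2]+x[:2]@x[:2]),(R0.inv().apply(np.r_[x[:2],zz]-t)*1000).round(1)
print(fit([[67,330],[582,325],[325,92],[120,190],[520,175],[325,566]],.098))
print(fit([[132,330],[515,320],[325,147],[450,185],[195,195],[325,497]],.090))
# weight base nearest +x point and knob
print((R0.inv().apply(pix2w(c,z([[325,309]]),t[2]-.0123)-t)*1000).round(1),(R0.inv().apply(pix2w(c,z([[323,461]]),t[2]+.0267)-t)*1000).round(1))
# hood angle check & bystanders via top
print(observe()["dq"].round(4))
snap("top","t17.png")
E
```

```text
(array([0.61003783, 0.1895206 ]), np.float64(0.05100615962070477), array([ 0.6, -0.1, 14.8]))
(array([0.61051258, 0.189656  ]), np.float64(0.03947416745513981), array([ 1.1, -0.2, 22.8]))
[[10.8 -0.1 12.3]] [[  2.   -0.5 -26.7]]
[-0.0008  0.001  -0.0004 -0.0024 -0.0011  0.0008]
```

View pics/t17.png

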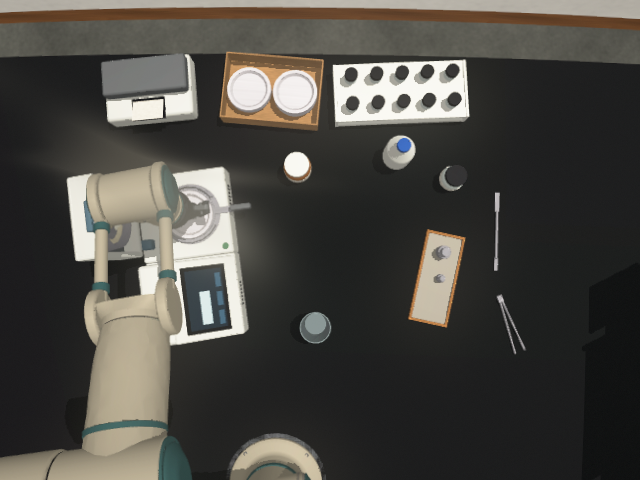

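View pics/s17.png

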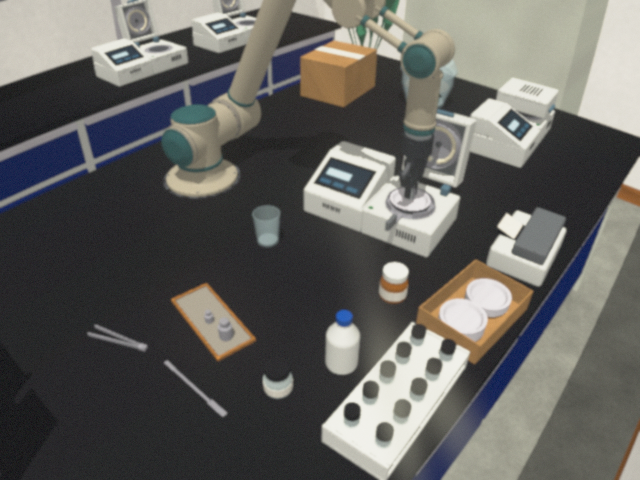

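```bash
python3 - <<'E'
from h import *
s=observe();print(s["time"],s["tool_pos"],s["ft_force"],s["finger_gap"])
print(close_job())
E
```

```text
20.125 [0.60937191 0.18933266 0.11271317] [ 1.25863421 -0.25129549 -1.05751191] 0.0219345853369863
the job is handed in; nothing more can be done
None
```

The job is handed in at 20.1 s, with the gripper still holding the middle weight over the middle of the pan. No verdict is reported, so the figures below are my own measurements from the camera images and arm readings.

- **Pan and holder:** I lifted the holder by its grip, set it in the chamber with the grip out at the front, and let go. In the pictures the pan looks level and raised clear of the holder ring. Its centre is about 3 mm from my estimate of the support centre; the limit is 7 mm.
- **Weight:** I picked the middle weight off the tray by its body. My last checks put it about 1 mm off the pan centre. Its underside is about 12 mm above the pan's underside, so roughly 10 mm above the floor. It was upright and still, with the grip firm at a 22 mm opening.
- **Bench:** the last top and scene pictures show the other two weights on their tray, the bystanders where they were and the hood still up.

**Less certain:**
- The camera measurements of the support centre disagreed by up to about 5 mm. The wrist and top views agreed closely; the blurrier scene view was the outlier.
- I did not measure the hood angle, only saw that it was still up.
- I could not measure the contact forces on the pan, so "pan free on the support" rests on the pictures and on the contact I felt when lowering.

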